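# Inspect the housing seam, then pull and hold the index plunger

## Robot

A 6-joint arm with a two-finger parallel gripper is mounted at the origin on the work surface. World frame = base frame: x ahead of the robot, y to its left, z up, the work surface at z = 0. Lengths are in m, angles in rad, forces in N, time in s.
With the tool pointing down it reaches from about 0.3 to 0.75 m from the base axis. Payload 8.5 kg.
Tool frame: the origin (TCP) lies between the finger pads; the fingertips stand 22 mm ahead of it and the grasp point (between the pads) lies 3 mm ahead of it; z points along the fingers, x is the direction in which the jaws open and shut, and the axes are right-handed (so a half turn about z gives the same grasp; the last joint's range is limited). The gripper opens to 88 mm and grips with 3 to 60 N. Pads are 18 mm wide; open, the fingers measure 123 mm over their backs; the gripper's body (75 mm by 187 mm) begins 45 mm behind the grasp point.
Start: joints at [1.071, 0.381, 1.297, -0, 1.464, -0.215], TCP at [0.155, 0.528, 0.261] pointing down, gripper open.
Joint ranges: [-3.11, 3.11], [-0.89, 2.33], [0.22, 2.48], [-1.42, 4.56], [0.17, 2.85], [-2.88, 2.88]. Speed limits (rad/s): [2.39, 2.39, 3.14, 3.14, 3.14, 3.14].

## Interface

Orientations are given as a rotation vector (axis times angle).
In Python, from station import get_state, eyes, job gives the robot as it stands.
- The arm moves only by the tool move_arm, never from a script. Its argument "targets" is a list of rows, each a list of 7 numbers: the shift along the tool's x, y, z in m, then the turn, a rotation vector about the tool's x, y, z in degrees, then the opening, from 0 (shut) to 1 (fully open). In form: [[dx, dy, dz, ax, ay, az, fingers], ...]. A call has 1 to 12 rows; each row shifts and turns the commanded pose from where the row before left it, along the tool's axes as they then stand; what a row does not reach is not made up. A row lasts 1/10 s, in which the tool goes at most 50 mm and 8.59 degrees, less where a joint would pass 70% of its speed; a pose out of reach is approached as far as the arm can. A call is refused whole if a number of a shift passes 0.05 or a number of a turn 8.59, either way. A call with a gripper value outside its range is refused whole. The fingers move at their own pace and stop on an object; the grip force is fixed at half the most. Time passes only in rows, so rows that do not move let the fingers close. It gives the time, the measured TCP pose, the force and the opening at its end, in the units of the state.
- get_state(): the state, without advancing time (a new reading comes with each control period).
- eyes.grab_frame(name): name is "scene" or "side" or "wrist"; returns a dict with "pixels" (400x640x3 uint8, red, green, blue), "K" (3x3 intrinsics, pixels), "xyz" and "attitude" of the camera in the world. Camera axes: x right, y up, looking along -z (the intrinsics and any distortion apply to the point x, -y, -z); pixel columns grow to the right and rows downward; lengths in m; the calibration is good to about 2 mm. A picture is of the moment at which its call begins. There is no depth.
- job.hand_in(): hands the job in, once; it reports no verdict.
The state is a dict: "t": time; "joint_pos": joint angles; "dq": joint speeds; "effort": joint torques, N m; "tcp_pos": TCP position; "tool_rot": TCP orientation; "wrist_force": force on the tool from outside, world axes, zero at the start; "torque": the same for the moment, N m; "width": finger opening in m.
Only numpy, scipy, OpenCV 4.12 (cv2) and the standard library are available. Lean on these libraries where they do the work, as an engineer would, in place of code of your own. Each camera call takes 0.05 s, during which the arm holds its last target.

## Task

Take the inspection pen out of its charging dock and pass it along the seam on top of the housing that sits straight across the dial from the index plunger: start at the spout end and go slowly to the other end, about 2 to 3 cm a second, with the pen's tip right over the seam and a few millimetres above it, never touching it. Stand the pen back in its dock, then pull the index plunger's black knob fully up and keep holding it there, so that I can turn the dial to the next housing: finish while still holding it. Leave the dial where it is and do not disturb the other things on the bench.

Things in the scene. Friction and masses are not known exactly. Their poses are not given: they have to be found in the camera images.
- fixture: Rotary index fixture, fixed to the bench: aluminium base carrying a round aluminium dial, 250 mm across, top face 50 mm and hub 70 mm above the bench. Origin on the dial's axis at bench level; z up. Its +y points to the index plunger, 110 mm out, on a steel bracket 40 mm wide that spans 90 to 163 mm out, its top 76 mm up.
- housing_base (a point): The housing to inspect, straight across the dial from the plunger, 78 mm out on the fixture's -y side (two alike housings sit 120 degrees to either side). White plastic clamshell on edge in a grey nest: 96 mm long, 28 wide, flat top 84 mm above the bench. Point under its middle, x along the seam, away from the spout. Spout: 13 mm thick, reaches 64 mm towards -x, below the top.
- seam_start (a point): Start of the seam, on the housing's top, 84 mm above the bench, 12 mm in from its spout end. The seam is a straight level dark line, 2 mm wide, along the middle of the top. x axis: along the seam towards seam_end; z up.
- seam_end (a point): End of the seam, 72 mm from seam_start, on top of the same housing, 12 mm in from the plain end's edge.
- dial (a joint): Turn of the dial (rad). 0: as found, locked by the plunger's pin (about 0.01 rad of play). When the pin is out the dial is free to turn, held only by light friction (0.12 N m).
- plunger (a joint): Lift of the index plunger (m): 0 seated, its 12 mm pin 10 mm deep in the dial's hole; 0.015 pulled fully up against its stop, the pin 5 mm clear of the dial. It slides straight up; the spring pulls it down with about 5 N when seated and 10 N when fully up, and it snaps back when let go.
- plunger_knob (a point): Middle of the gripping part of the plunger's round black knob, on its axis, 118.5 mm above the bench when seated; it rises with the knob. That part is a fluted upright cylinder 30 mm across and 22 mm tall (its top 11 mm above this point); below it the knob narrows to 21 mm over another 11 mm, then comes the plunger's fixed body, 19 mm across.
- pen: Cordless inspection pen, loose, about 60 g, standing upright in its dock: round barrel 16 mm across, 150 mm long; lower 100 mm aluminium, upper 50 mm white plastic, narrowing over the last 10 mm at the top; its nose narrows over the lowest 16 mm to a lens 10 mm across. Origin at the tip; z along the barrel to the top end.
- pen_tip (a point): The pen's lens tip, its lower end (the body's origin).
- pen_grip (a point): Place to hold the pen, on the barrel's axis 122 mm above its tip (28 mm below its top end).
- dock: Charging dock of the pen, grey plastic, too heavy to shift: round foot 84 mm across and 14 mm high, with an upright round tube, 19 mm inside, flared to 28 mm at its mouth. Origin under its centre at bench level; z up.
- dock_floor (a point): Floor of the dock's tube on its axis, 14 mm above the bench: the pen's tip stands here.
- dock_mouth (a point): Middle of the mouth of the dock's tube, 68 mm above the bench.
- cup: Bystander: dark metal pen cup, 74 mm across, 95 mm high, with three pens that rise to about 145 mm. Origin under its centre.
- scanner: Bystander: hand scanner on a stand with round foot, 110 mm across, about 180 mm high. Origin under the foot.
- bin: Bystander: grey open bin, 150 x 200 x 60 mm, with spare housings. Origin under its centre.
Mind the look-alikes: they are no part of the job. There is more than one size of the pen; the one meant has the size given above.

How it is judged:
On the way, in this order (a step that is already met when the one before it is completed fails the run):
1. The pen is lifted clear of its dock in the fingers (contact force between the fingers and pen above 0.5 N and z of pen_tip in the frame of dock_mouth above 0.005 m), for 0.1 s.
2. The pen's tip passes slowly, right over the seam, at the start of the seam, at the spout end (contact force between the fingers and pen above 0.5 N and x of pen_tip in the frame of seam_start between -0.006 and 0.006 m and y of pen_tip in the frame of seam_start between -0.005 and 0.005 m and z of pen_tip in the frame of seam_start between -0.001 and 0.015 m), for 0.15 s.
3. The pen's tip passes slowly, right over the seam, at a quarter of the way along the seam (contact force between the fingers and pen above 0.5 N and x of pen_tip in the frame of seam_start between 0.012 and 0.024 m and y of pen_tip in the frame of seam_start between -0.005 and 0.005 m and z of pen_tip in the frame of seam_start between -0.001 and 0.015 m), for 0.15 s.
4. The pen's tip passes slowly, right over the seam, at the middle of the seam (contact force between the fingers and pen above 0.5 N and x of pen_tip in the frame of seam_start between 0.03 and 0.042 m and y of pen_tip in the frame of seam_start between -0.005 and 0.005 m and z of pen_tip in the frame of seam_start between -0.001 and 0.015 m), for 0.15 s.
5. The pen's tip passes slowly, right over the seam, at three quarters of the way along the seam (contact force between the fingers and pen above 0.5 N and x of pen_tip in the frame of seam_start between 0.048 and 0.06 m and y of pen_tip in the frame of seam_start between -0.005 and 0.005 m and z of pen_tip in the frame of seam_start between -0.001 and 0.015 m), for 0.15 s.
6. The pen's tip passes slowly, right over the seam, at the end of the seam (contact force between the fingers and pen above 0.5 N and x of pen_tip in the frame of seam_start between 0.066 and 0.078 m and y of pen_tip in the frame of seam_start between -0.005 and 0.005 m and z of pen_tip in the frame of seam_start between -0.001 and 0.015 m), for 0.15 s.
7. The pen stands home in its dock and is let go (horizontal distance between pen_tip and dock_floor below 0.006 m and z of pen_tip in the frame of dock_floor below 0.006 m and angle between pen's own z axis and vertical below 0.15 rad and contact force between the fingers and pen below 0.05 N), for 0.2 s.
8. The plunger is pulled fully up in the fingers (value of joint plunger above 0.0125 m and contact force between the fingers and plunger above 2 N), for 0.3 s.
At the end, for the whole second after the job is handed in: The fingers still hold the plunger's knob (over 2 N), the plunger lifted at least 12.5 of its 15 mm and at rest; the dial turned less than 0.05 rad; the pen stands let go in its dock, its tip within 6 mm of the middle of the tube's floor, leaning less than 0.15 rad (all of step 7 and all of step 8 and value of joint dial between -0.05 and 0.05 rad and velocity of joint plunger between -0.01 and 0.01 m/s); the arm keeps its last pose, push and grip.
It fails at once if The pen touches a housing or the dial (contact force between pen and dial above 0.5 N).
It fails at once if The dial is turned (value of joint dial above 0.05 rad or value of joint dial below -0.05 rad).
It fails at once if The plunger is pulled while the pen is out of its dock (value of joint plunger above 0.004 m and not (horizontal distance between pen_tip and dock_floor below 0.006 m and z of pen_tip in the frame of dock_floor below 0.006 m and angle between pen's own z axis and vertical below 0.15 rad)).
It fails at once if A bystander is pushed away or tipped (distance of any of cup, scanner, bin from where it was at the start of the episode above 0.025 m or angle between any of cup, scanner, bin's own z axis and vertical above 0.25 rad).
It also fails if it takes over 61 s, if anything falls off the work surface, if the arm or the gripper's body presses on something with over 40 N, if the wrist force passes 120 N, or if a joint passes its speed limit or range.

## Working session

There is one attempt and no reset: what is moved stays moved. The work goes in short steps, Python scripts to look and compute and a tool call to move; the robot and the scene stay as the last step left them, time stands still between calls to the robot, and variables do not carry over. Pictures are saved under pics/ and viewed, and the job is handed in when it is done.

Besides the shell and the picture viewer there is one more tool, called in YAML: its name, and indented under it one key for each argument. move_arm: Moves the arm, as the interface text tells. Its arguments: {"type":"object","properties":{"targets":{"type":"array","items":{"type":"array","items":{"type":"number"}}}},"required":["targets"]}

```bash
ls; mkdir -p pics
python3 - <<'E'
from station import get_state, eyes, job
import cv2,json,pickle
s=get_state();print(s)
for n in ["scene","side","wrist"]:
    f=eyes.grab_frame(n);print(n,f["K"],f["xyz"],f["attitude"],[k for k in f if k not in("pixels",)])
    cv2.imwrite(f"pics/{n}0.png",f["pixels"][:,:,::-1]);pickle.dump(f,open(f"pics/{n}0.pkl","wb"))
E
```

```text
pics
{'t': 0.0, 'joint_pos': array([ 1.07069753e+00,  3.81202532e-01,  1.29827424e+00, -2.62154732e-05,
        1.46357869e+00, -2.15282844e-01]), 'dq': array([ 0.00054742,  0.00036241, -0.00074575, -0.00058215,  0.00034794,
        0.00024108]), 'effort': array([-1.41319106e-03, -4.37927842e+01, -2.24560279e+01,  7.12980470e-02,
        3.51845613e-02, -1.45778854e-04]), 'tcp_pos': array([0.1544148 , 0.52761631, 0.26012969]), 'tool_rot': array([ 2.51372908e+00,  1.88329638e+00, -2.07339243e-03]), 'wrist_force': array([-0.65408615, -0.06826366,  0.91308172]), 'torque': array([-0.0120742 ,  0.02603381,  0.00423149]), 'width': 0.08825944312659487}
scene [[489.16244472   0.         327.56731   ]
 [  0.         489.16244472 198.61887454]
 [  0.           0.           1.        ]] [ 0.83009287 -0.54358739  0.97305795] [0.64561832 0.17097779 0.48136115] ['K', 'xyz', 'attitude']
side [[362.61968775   0.         314.3475008 ]
 [  0.         362.61968775 203.01605649]
 [  0.           0.           1.        ]] [ 0.40475379 -0.63631078  0.6205    ] [ 0.92838215 -0.05413186 -0.13047013] ['K', 'xyz', 'attitude']
wrist [[334.55917213   0.         320.49829813]
 [  0.         334.55917213 204.65352892]
 [  0.           0.           1.        ]] [0.07888062 0.54953332 0.38582203] [-0.26412174 -0.1946853   1.27474573] ['K', 'xyz', 'attitude']
```

View pics/scene0.png

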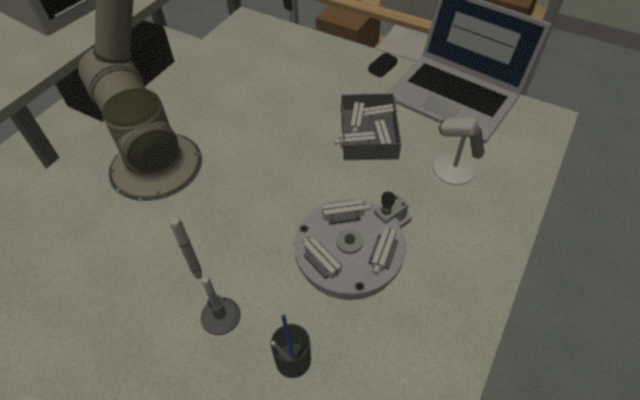

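View pics/side0.png

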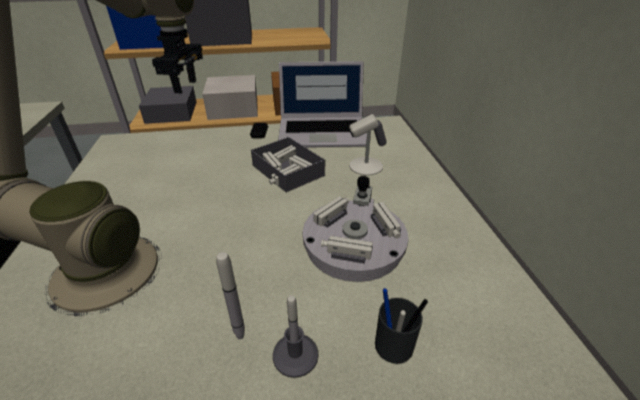

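View pics/wrist0.png

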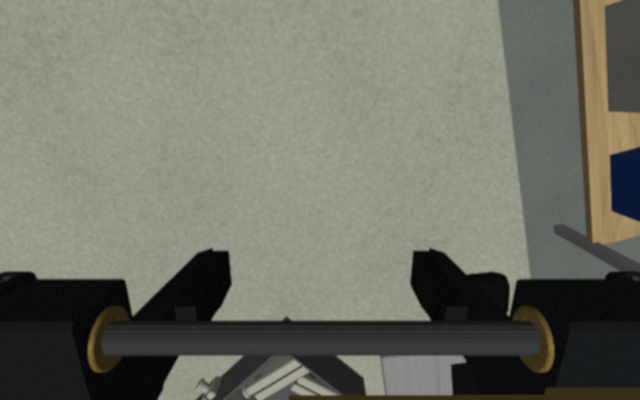

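```bash
cat > h.py <<'E'
import numpy as np,cv2,pickle
from scipy.spatial.transform import Rotation as R
from scipy.optimize import least_squares
def load(n): return pickle.load(open(f"pics/{n}.pkl","rb"))
def grab(n,name):
    from station import eyes
    f=eyes.grab_frame(n);pickle.dump(f,open(f"pics/{name}.pkl","wb"));cv2.imwrite(f"pics/{name}.png",f["pixels"][:,:,::-1]);return f
def proj(f,p):
    p=np.atleast_2d(p);c=(p-f["xyz"])@R.from_rotvec(f["attitude"]).as_matrix()
    c=c*[1,-1,-1];u=c@f["K"].T;return u[:,:2]/u[:,2:]
def ray(f,uv):
    d=np.linalg.solve(f["K"],[uv[0],uv[1],1])*[1,-1,-1]
    return R.from_rotvec(f["attitude"]).apply(d)
def atz(f,uv,z):
    d=ray(f,uv);return f["xyz"]+d*(z-f["xyz"][2])/d[2]
def tri(fs,uvs):
    A=[];b=[]
    for f,uv in zip(fs,uvs):
        d=ray(f,uv);d/=np.linalg.norm(d);P=np.eye(3)-np.outer(d,d);A.append(P);b.append(P@f["xyz"])
    return np.linalg.lstsq(np.vstack(A),np.hstack(b),rcond=None)[0]
def crop(f,x0,y0,w,h,s,name,pts=None,gain=1.6):
    im=cv2.resize(f["pixels"][y0:y0+h,x0:x0+w,::-1],None,fx=s,fy=s,interpolation=cv2.INTER_CUBIC)
    im=cv2.convertScaleAbs(im,alpha=gain)
    if pts is not None:
        for p in np.atleast_2d(pts):
            q=((p-[x0,y0]+.5)*s).astype(int);cv2.drawMarker(im,tuple(int(v) for v in q),(0,0,255),cv2.MARKER_CROSS,10,1)
    step=20
    for x in range((x0//step+1)*step,x0+w,step): cv2.putText(im,str(x),(int((x-x0)*s),10),0,.35,(0,255,255),1);cv2.line(im,(int((x-x0+.5)*s),12),(int((x-x0+.5)*s),16),(0,255,255),1)
    for y in range((y0//step+1)*step,y0+h,step): cv2.putText(im,str(y),(0,int((y-y0+.5)*s)+4),0,.35,(0,255,255),1)
    cv2.imwrite(f"pics/{name}.png",im)
E
python3 - <<'E'
from h import *
a=load("scene0");b=load("side0")
crop(a,280,170,140,140,5,"c1");crop(a,150,210,160,170,4,"c2",gain=2)
crop(b,290,170,130,110,5,"c3");crop(b,200,240,140,140,5,"c4",gain=2)
E
```

```text
(no output)
```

View pics/c1.png

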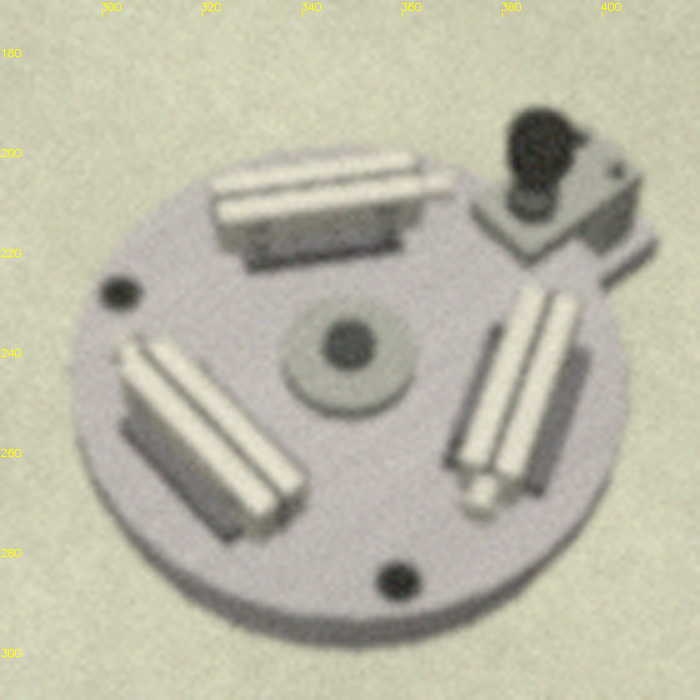

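View pics/c2.png

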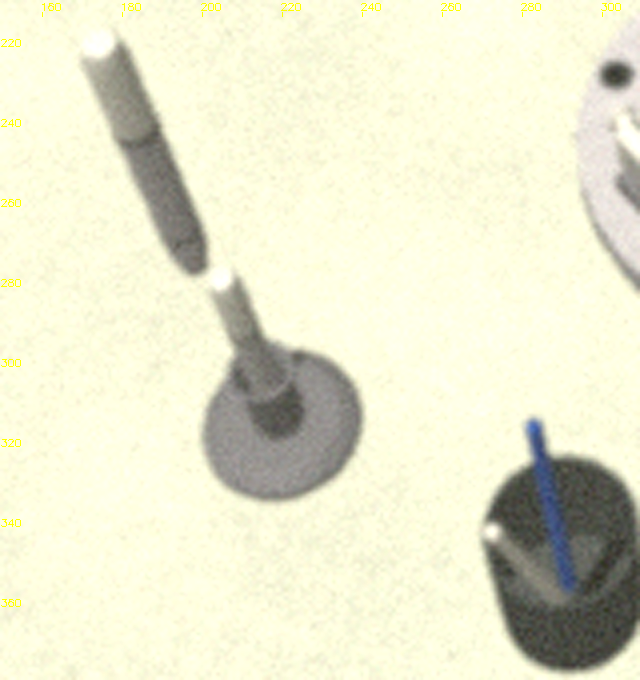

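View pics/c3.png

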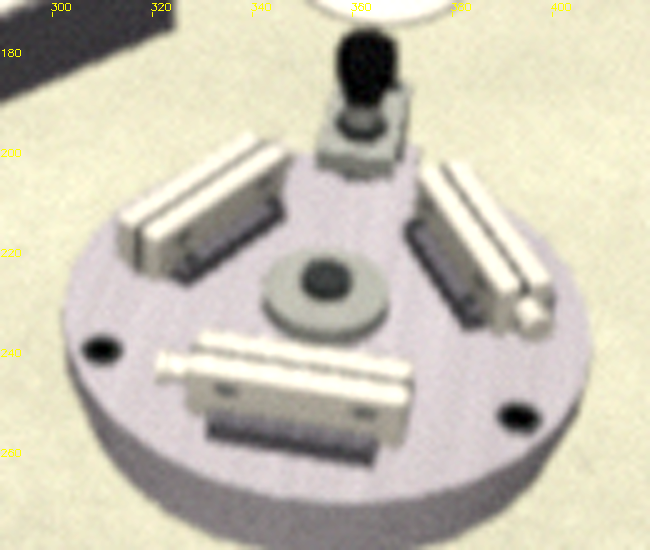

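View pics/c4.png

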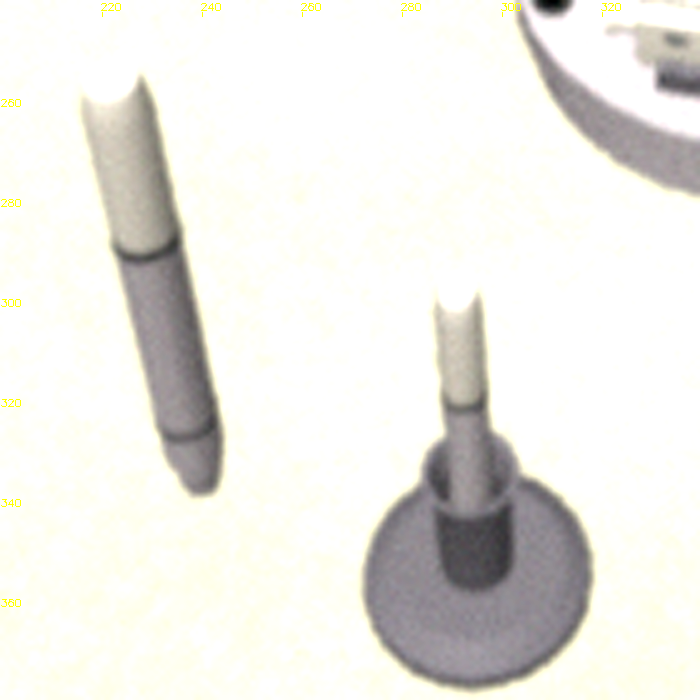

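Run:
```python
from h import *
a=load("scene0");b=load("side0")
P=np.array([[-.09526,-.055,.05],[.09526,-.055,.05],[0,0,.07]])
ua=np.array([[303.5,228.1],[359.1,285.7],[349.3,238.3]]);ub=np.array([[309.9,239.3],[393.3,252.9],[354.7,225.3]])
def T(v,P): 
    c,s=np.cos(v[2]),np.sin(v[2]);return np.c_[P[:,0]*c-P[:,1]*s+v[0],P[:,0]*s+P[:,1]*c+v[1],P[:,2]]
def res(v): 
    return np.r_[(proj(a,T(v,P))-ua).ravel(),(proj(b,T(v,P))-ub).ravel()]
for f,u in((a,ua),(b,ub)): print([atz(f,x,z).round(4) for x,z in zip(u,P[:,2])])
best=min((least_squares(res,[.5,0,y]) for y in np.arange(-3,3,1)),key=lambda r:r.cost)
print(best.x,np.degrees(best.x[2]),best.fun.round(1))
v=best.x
Q=T(v,np.array([[0,.11,.1185],[-.036,-.078,.084],[.036,-.078,.084],[-.048,-.078,.084],[.048,-.078,.084],[-.064,-.078,.075]]));print(Q.round(4))
crop(a,280,170,140,140,5,"c5",proj(a,Q));crop(b,290,170,130,110,5,"c6",proj(b,Q))
# pens
print("dock pen top",tri([a,b],[(202.5,278.5),(290,300)]),"big top",tri([a,b],[(172,220),(220.5,258)]),"big tip",tri([a,b],[(195,276),(238,337)]))
print("foot",atz(a,(217.5,316),.014),atz(b,(293.5,355),.014), "mouth",atz(a,(213,303),.068),atz(b,(292.5,334),.068))
print("cup",atz(b,(397,345),.0))
```

```text
[array([ 0.473 , -0.0175,  0.05  ]), array([ 0.6498, -0.0879,  0.05  ]), array([ 0.5831, -0.0042,  0.07  ])]
[array([ 0.4735, -0.0166,  0.05  ]), array([ 0.6506, -0.0876,  0.05  ]), array([ 0.5809, -0.0058,  0.07  ])]
[ 0.58213621 -0.00240142 -0.38124312] -21.84362167809781 [-0.   0.2 -0.1  0.4  0.  -0.8 -0.   0.4 -0.   0.4  0.2 -1. ]
[[ 0.6231  0.0997  0.1185]
 [ 0.5197 -0.0614  0.084 ]
 [ 0.5865 -0.0882  0.084 ]
 [ 0.5086 -0.0569  0.084 ]
 [ 0.5977 -0.0927  0.084 ]
 [ 0.4937 -0.051   0.075 ]]
dock pen top [ 0.41083806 -0.27170104  0.16397285] big top [ 0.30903314 -0.21616063  0.21484981] big tip [ 0.30922702 -0.22033767  0.00663795]
foot [ 0.4138109  -0.27539251  0.014     ] [ 0.41033282 -0.27626932  0.014     ] mouth [ 0.41245218 -0.27218855  0.068     ] [ 0.41160259 -0.269587    0.068     ]
cup [ 6.04147615e-01 -2.75336542e-01 -1.11022302e-16]
```

View pics/c5.png

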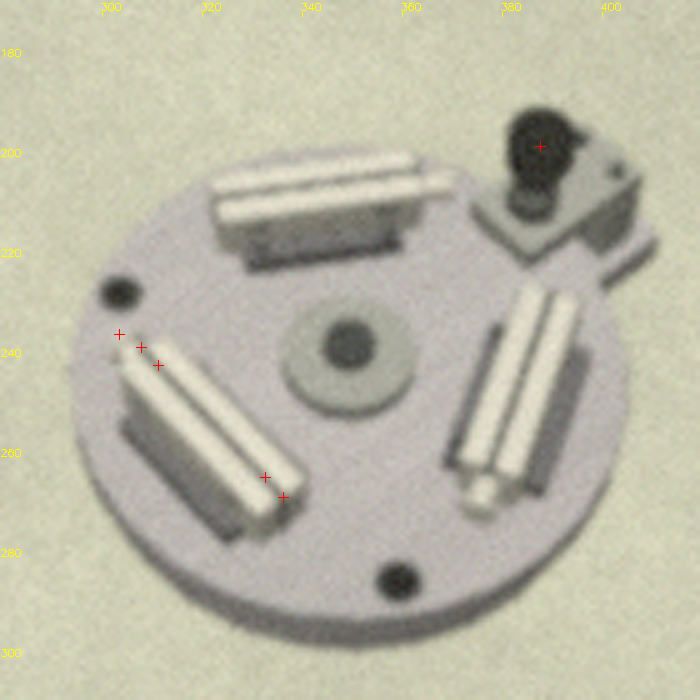

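View pics/c6.png

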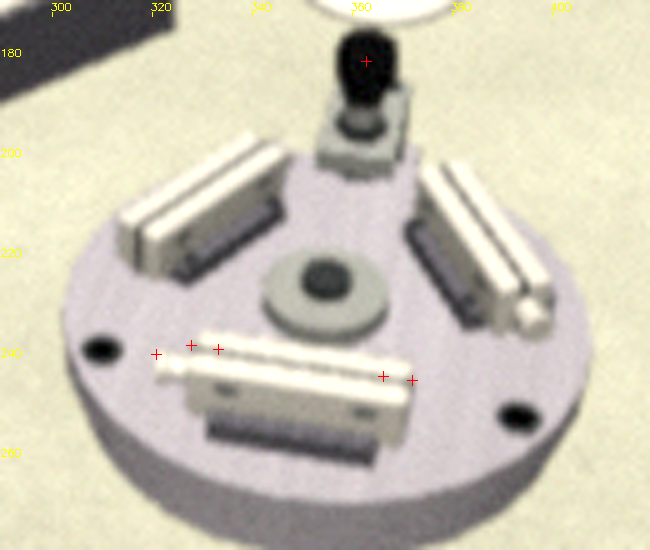

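Run:
```python
from h import *
a=load("scene0");b=load("side0");w=load("wrist0")
M=R.from_rotvec([2.51372908e+00,1.88329638e+00,-2.07339243e-03]);print(M.as_matrix().round(3))
print("cam in tool",M.inv().apply(w["xyz"]-[0.1544148,0.52761631,0.26012969]).round(3))
print("scanner foot",atz(a,(455,169),.0),atz(b,(367,167),0),"head",tri([a,b],[(457,127),(366,126)]))
# seam ends
for pa,pb in(((309.1,238.7),(328.8,240)),((336.6,269),(372.0,246.2))):
  print(atz(a,pa,.084),atz(b,pb,.084))
crop(b,320,225,65,40,12,"c7",gain=1.1);crop(a,295,230,50,50,12,"c8",gain=1.1)
```

```text
[[ 0.281  0.96  -0.001]
 [ 0.96  -0.281 -0.001]
 [-0.001 -0.    -1.   ]]
cam in tool [-0.    -0.079 -0.126]
scanner foot [0.70932661 0.36489385 0.        ] [0.70938595 0.35792365 0.        ] head [0.68931669 0.3470503  0.15403593]
[ 0.51090907 -0.05504517  0.084     ] [ 0.50975494 -0.06178072  0.084     ]
[ 0.59840868 -0.09251956  0.084     ] [ 0.59740096 -0.09431198  0.084     ]
```

View pics/c7.png

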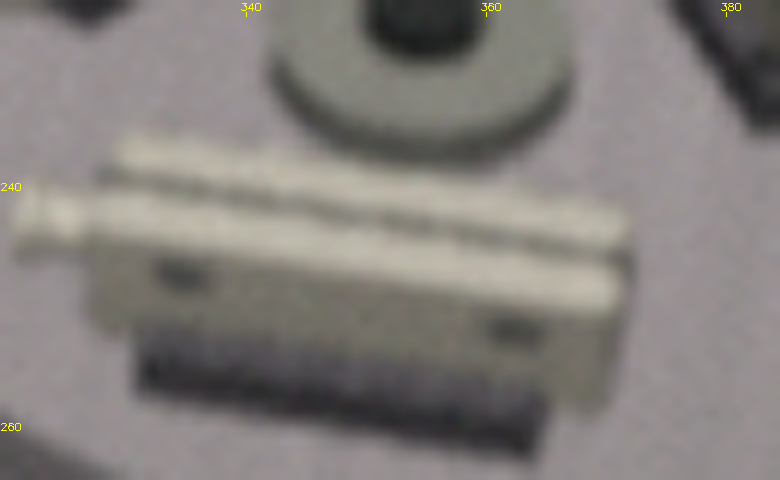

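View pics/c8.png

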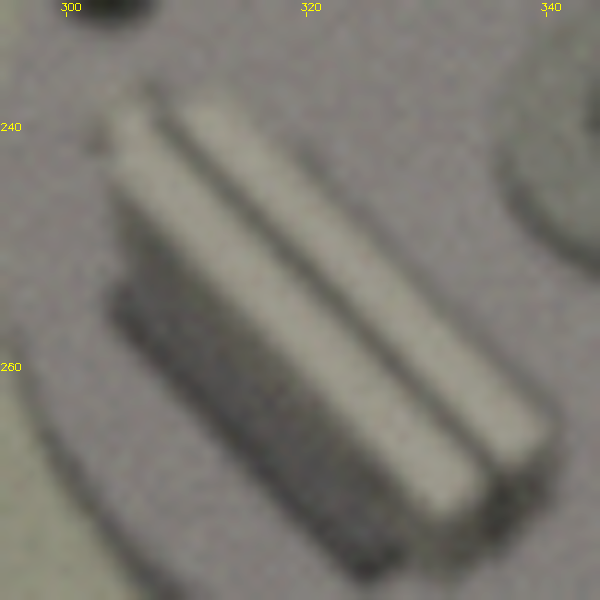

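Add to h.py:
```python
def to(target,n=None):
    from station import get_state
    s=get_state();m=R.from_rotvec(s["tool_rot"]);d=m.inv().apply(np.array(target)-s["tcp_pos"])
    print("t",round(s["t"],2),"tcp",s["tcp_pos"].round(4),"tool shift",d.round(4),"F",s["wrist_force"].round(1),"w",round(s["width"],4),"tilt",m.as_matrix()[:,2].round(4),"yaw",np.degrees(np.arctan2(*m.as_matrix()[[1,0],0])).round(2))
    if n: print("per row",(d/n).round(5))
```

```text
(no output)
```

move_arm:
  targets:
    - [-0.024,0.03,0,0,0,0,1]
    - [-0.024,0.03,0,0,0,0,1]
    - [-0.024,0.03,0,0,0,0,1]
    - [-0.024,0.03,0,0,0,0,1]
    - [-0.024,0.03,0,0,0,0,1]
    - [-0.024,0.03,0,0,0,0,1]
    - [-0.024,0.03,0,0,0,0,1]
    - [-0.024,0.03,0,0,0,0,1]
    - [-0.024,0.03,0,0,0,0,1]
    - [-0.024,0.03,0,0,0,0,1]
    - [-0.024,0.03,0,0,0,0,1]
    - [-0.024,0.03,0,0,0,0,1]

```text
t: 1.35
tcp_pos: [0.4197, 0.1488, 0.2607]
tool_rot: [-2.514, -1.883, 0.0]
wrist_force: [0.3, 1.0, -0.4]
width: 0.0886
```

Run:
```python
from h import *
w=load("wrist0")
S=np.array([[.5197,-.0614,.084],[.5865,-.0882,.084]]);k=np.array([[0.623,.0997,.1185]]);d=np.array([[.4115,-.272,.164],[.4115,-.272,.014]])
for tcp in([.45,0,.26],[.48,-.1,.26],[.42,-.2,.26],[.41,-.272,.26]):
    f=dict(w);f["xyz"]=w["xyz"]-[0.1544148,0.52761631,0.26012969]+np.array(tcp)
    print(tcp,proj(f,S).round(),proj(f,k).round(),proj(f,d).round())
to([.42,-.2,.26],9)
```

```text
[0.45, 0, 0.26] [[282. 269.]
 [278. 328.]] [[473. 337.]] [[-46. 267.]
 [ 89. 205.]]
[0.48, -0.1, 0.26] [[372. 215.]
 [362. 282.]] [[578. 284.]] [[ 54. 192.]
 [156. 157.]]
[0.42, -0.2, 0.26] [[486. 244.]
 [469. 306.]] [[692. 312.]] [[221. 232.]
 [259. 182.]]
[0.41, -0.272, 0.26] [[562. 233.]
 [540. 298.]] [[775. 302.]] [[322. 218.]
 [322. 173.]]
t 1.35 tcp [0.4197 0.1488 0.2607] tool shift [-0.3347  0.0983  0.0007] F [ 0.3  1.  -0.4] w 0.0886 tilt [-1.e-04  0.e+00 -1.e+00] yaw 73.67
per row [-3.719e-02  1.093e-02  8.000e-05]
```

move_arm:
  targets:
    - [-0.037,0.021,0,0,0,0,1]
    - [-0.037,0.021,0,0,0,0,1]
    - [-0.037,0.021,0,0,0,0,1]
    - [-0.037,0.021,0,0,0,0,1]
    - [-0.037,0.021,0,0,0,0,1]
    - [-0.037,0.021,0,0,0,0,1]
    - [0,0,0,0,0,0,1]
    - [0,0,0,0,0,0,1]

```text
t: 2.15
tcp_pos: [0.4775, -0.0986, 0.2603]
tool_rot: [-2.515, -1.881, 0.001]
wrist_force: [-0.3, 0.2, 0.3]
width: 0.0879
```

Run:
```python
from h import *
f=grab("wrist","w1")
S=np.array([[.5197,-.0614,.084],[.5865,-.0882,.084]])
print(proj(f,S))
crop(f,320,190,110,110,7,"c9",proj(f,S),1.1)
crop(f,0,100,240,160,3,"c10",proj(f,[[.4115,-.272,.164],[.4115,-.272,.068]]),1.3)
to([.41,-.2725,.26],6)
```

```text
[[370.88934349 217.93723378]
 [361.10208293 283.92467595]]
t 2.2 tcp [ 0.4773 -0.0977  0.2605] tool shift [-0.1867 -0.0155  0.0004] F [-0.2 -0.2  0.1] w 0.0882 tilt [-8.e-04  7.e-04 -1.e+00] yaw 73.67
per row [-3.112e-02 -2.580e-03  7.000e-05]
```

View pics/c9.png

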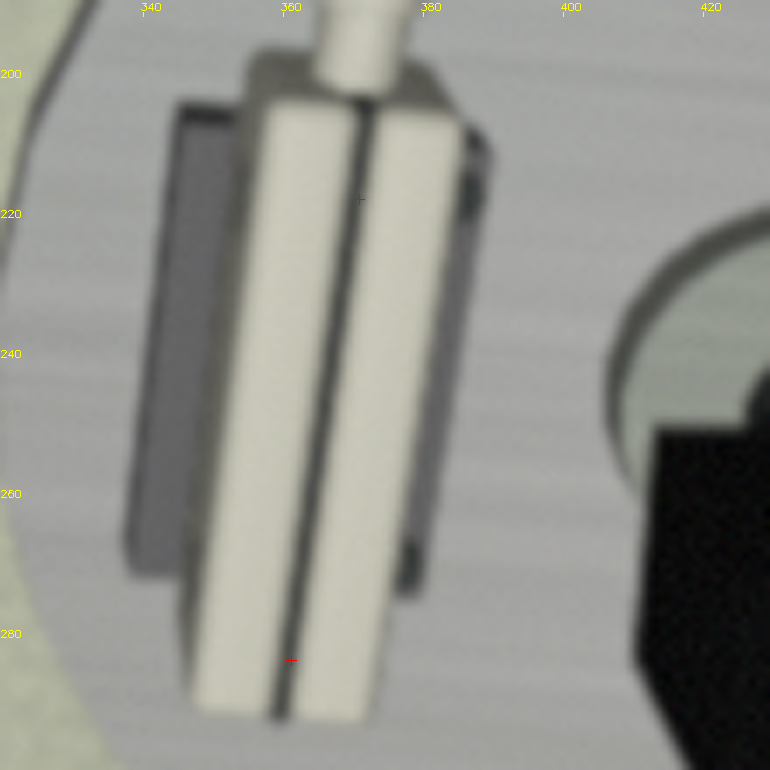

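View pics/c10.png

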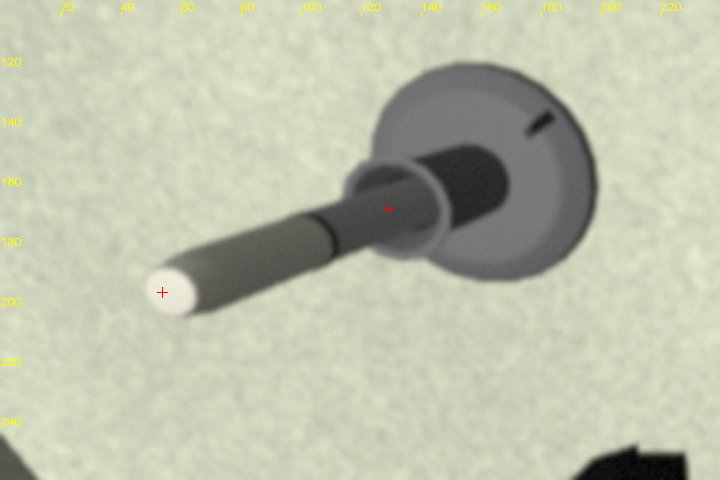

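move_arm:
  targets:
    - [-0.031,-0.0026,0,0,0,0,1]
    - [-0.031,-0.0026,0,0,0,0,1]
    - [-0.031,-0.0026,0,0,0,0,1]
    - [-0.031,-0.0026,0,0,0,0,1]
    - [-0.031,-0.0026,0,0,0,0,1]
    - [-0.031,-0.0026,0,0,0,0,1]
    - [0,0,0,0,0,0,1]
    - [0,0,0,0,0,0,1]
    - [0,0,0,0,0,0,1]

```text
t: 3.1
tcp_pos: [0.4108, -0.2708, 0.2609]
tool_rot: [-2.512, -1.886, -0.0]
wrist_force: [0.1, 0.6, 0.4]
width: 0.088
```

Run:
```python
from h import *
f=grab("wrist","w2")
crop(f,200,100,240,180,3,"c11",proj(f,[[.4115,-.272,.164],[.4115,-.272,.068]]),1.3)
crop(f,0,0,640,400,1.2,"c12",None,1.1)
to([.411,-.272,.26],1)
g=grab("scene","s2");crop(g,140,130,160,210,2.8,"c13",None,1.2)
```

```text
t 3.15 tcp [ 0.4109 -0.2709  0.2609] tool shift [-0.0011  0.0004  0.0009] F [ 0.1 -0.3  0.5] w 0.088 tilt [ 1.e-04  1.e-04 -1.e+00] yaw 73.79
per row [-0.00106  0.00044  0.0009 ]
```

View pics/c11.png

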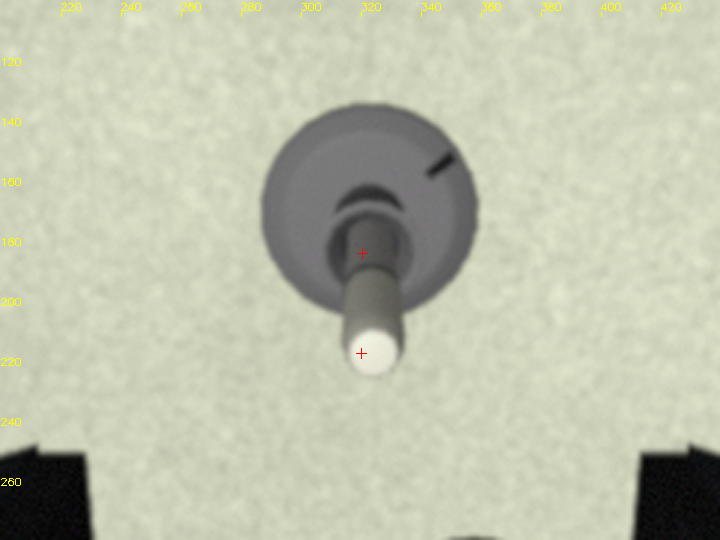

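View pics/c12.png

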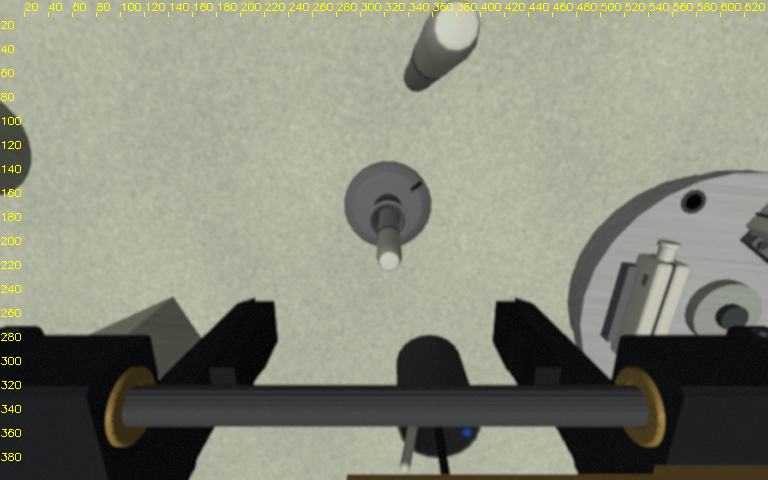

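View pics/c13.png

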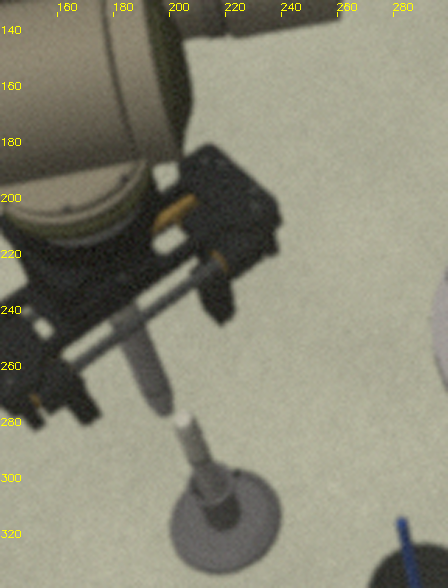

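move_arm:
  targets:
    - [0.0022,0.0007,0,0,0,0,1]
    - [0,0,0.02,0,0,0,1]
    - [0,0,0.025,0,0,0,1]
    - [0,0,0.02,0,0,0,1]
    - [0,0,0,0,0,0,1]
    - [0,0,0,0,0,0,1]

```text
t: 3.8
tcp_pos: [0.4121, -0.2702, 0.1963]
tool_rot: [2.514, 1.884, 0.0]
wrist_force: [-0.0, -0.3, 0.4]
width: 0.0879
```

Run:
```python
from h import *
f=grab("wrist","w3")
crop(f,200,100,240,180,3,"c14",None,1.3)
to([.4125,-.2687,.139],1)
g=grab("side","sd3");crop(g,200,180,180,210,2.8,"c15",None,1.2)
```

```text
t 3.85 tcp [ 0.4122 -0.2705  0.1968] tool shift [ 0.0018 -0.0003  0.0578] F [-0.3 -0.4  0. ] w 0.088 tilt [ 0.0011 -0.0011 -1.    ] yaw 73.7
per row [ 0.00184 -0.00027  0.05777]
```

View pics/c14.png

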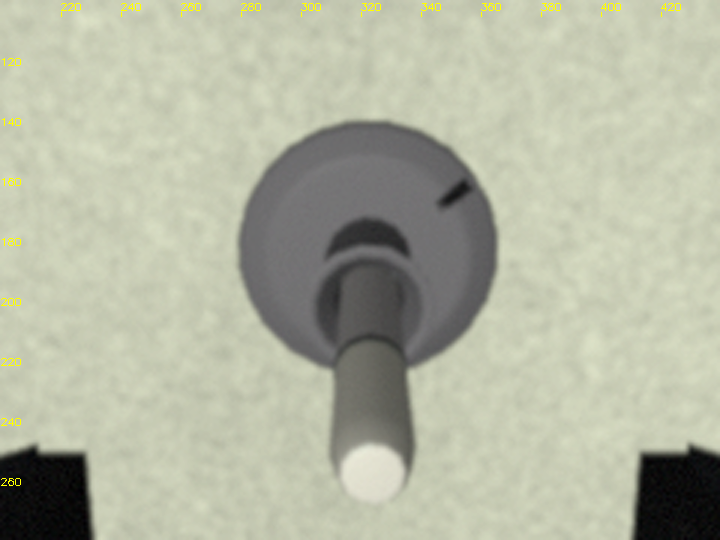

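View pics/c15.png

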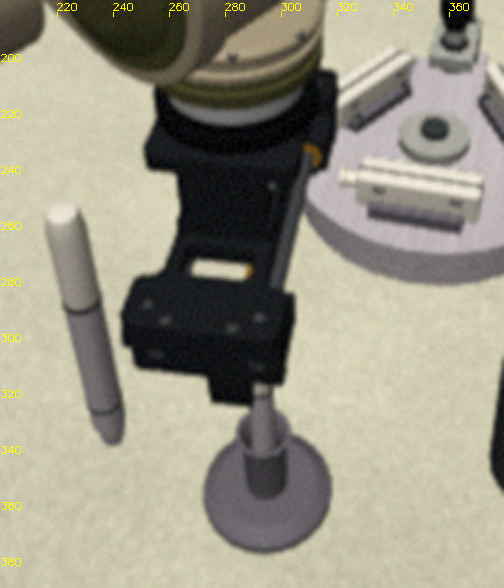

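move_arm:
  targets:
    - [0.0019,0,0,0,0,0,1]
    - [0,0,0.019,0,0,0,1]
    - [0,0,0.02,0,0,0,1]
    - [0,0,0.0185,0,0,0,1]
    - [0,0,0,0,0,0,1]
    - [0,0,0,0,0,0,1]

```text
t: 4.5
tcp_pos: [0.4125, -0.2688, 0.139]
tool_rot: [2.514, 1.883, 0.0]
wrist_force: [-0.4, 0.1, 0.5]
width: 0.0884
```

Run:
```python
from h import *
f=grab("wrist","w4")
print(proj(load("w3"),[.4125,-.2687,.164]),proj(f,[.4125,-.2687,.164]))
crop(f,200,100,240,220,3,"c16",proj(f,[.4125,-.2687,.164]),1.3)
to([.4125,-.2687,.139],1)
```

```text
[[324.76046914 257.23237659]] [[322.14044308 329.48300685]]
t 4.55 tcp [ 0.4126 -0.2689  0.1393] tool shift [ 0.0001 -0.0002  0.0003] F [ 0.2 -0.2  1.2] w 0.0881 tilt [ 0.0012 -0.0012 -1.    ] yaw 73.68
per row [ 0.00015 -0.00019  0.00034]
```

View pics/c16.png

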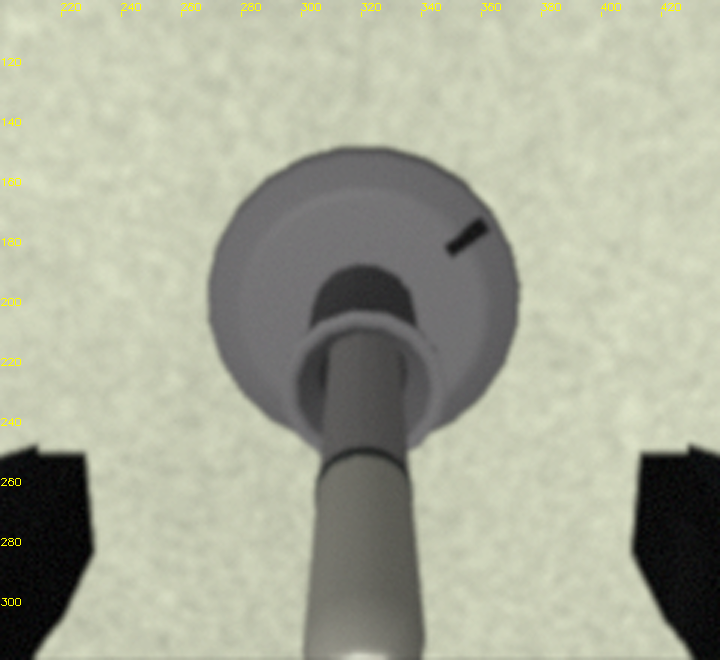

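move_arm:
  targets:
    - [0,0,0,0,0,0,0]
    - [0,0,0,0,0,0,0]
    - [0,0,0,0,0,0,0]
    - [0,0,0,0,0,0,0]
    - [0,0,0,0,0,0,0]
    - [0,0,0,0,0,0,0]
    - [0,0,0,0,0,0,0]
    - [0,0,0,0,0,0,0]

```text
t: 5.35
tcp_pos: [0.4123, -0.2686, 0.1383]
tool_rot: [2.514, 1.884, -0.0]
wrist_force: [0.1, -0.1, -0.4]
width: 0.0262
```

move_arm:
  targets:
    - [0,0,0,0,0,0,0]
    - [0,0,0,0,0,0,0]
    - [0,0,0,0,0,0,0]
    - [0,0,0,0,0,0,0]

```text
t: 5.75
tcp_pos: [0.4122, -0.2686, 0.1383]
tool_rot: [2.514, 1.884, 0.0]
wrist_force: [0.4, 0.1, -0.3]
width: 0.0152
```

Run:
```python
from h import *
to([.4125,-.2687,.26],1)
```

```text
t 5.75 tcp [ 0.4122 -0.2686  0.1383] tool shift [-0.      0.0003 -0.1217] F [ 0.4  0.1 -0.3] w 0.0152 tilt [ 0. -0. -1.] yaw 73.68
per row [-5.0000e-05  2.9000e-04 -1.2174e-01]
```

move_arm:
  targets:
    - [0,0,-0.01,0,0,0,0]
    - [0,0,-0.015,0,0,0,0]
    - [0,0,-0.02,0,0,0,0]
    - [0,0,-0.02,0,0,0,0]
    - [0,0,-0.02,0,0,0,0]
    - [0,0,-0.02,0,0,0,0]
    - [0,0,-0.02,0,0,0,0]
    - [0,0,0,0,0,0,0]
    - [0,0,0,0,0,0,0]

```text
t: 6.65
tcp_pos: [0.4121, -0.2684, 0.2631]
tool_rot: [2.514, 1.884, -0.0]
wrist_force: [0.3, 0.4, -1.4]
width: 0.0148
```

Run:
```python
from h import *
to([.5197,-.0614,.263],7)
g=grab("side","sd5");s=grab("scene","sc5")
T=np.array([.4123,-.2686,.139])
crop(g,200,180,180,210,2.8,"c17",proj(g,T),1.2);crop(s,130,180,160,180,3,"c18",proj(s,T),1.2)
```

```text
t 6.65 tcp [ 0.4121 -0.2684  0.2631] tool shift [2.289e-01 4.510e-02 1.000e-04] F [ 0.3  0.4 -1.4] w 0.0148 tilt [ 0.e+00 -1.e-04 -1.e+00] yaw 73.68
per row [3.27e-02 6.45e-03 1.00e-05]
```

View pics/c17.png

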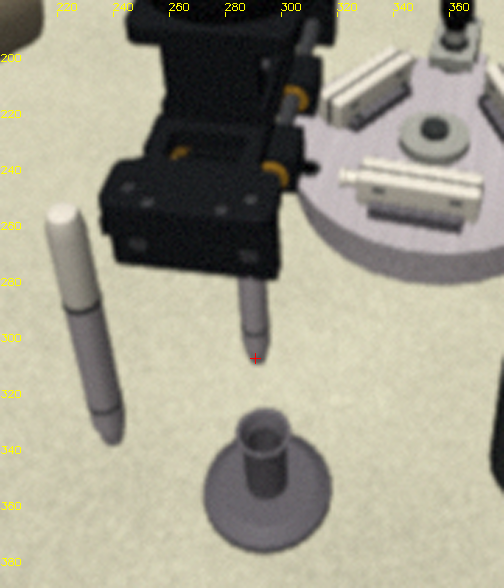

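View pics/c18.png

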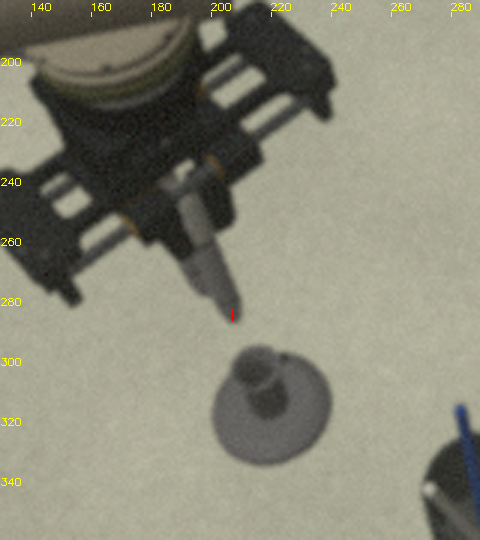

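move_arm:
  targets:
    - [0.0327,0.0064,0,0,0,0,0]
    - [0.0327,0.0064,0,0,0,0,0]
    - [0.0327,0.0064,0,0,0,0,0]
    - [0.0327,0.0064,0,0,0,0,0]
    - [0.0327,0.0064,0,0,0,0,0]
    - [0.0327,0.0064,0,0,0,0,0]
    - [0.0327,0.0064,0,0,0,0,0]
    - [0,0,0,0,0,0,0]
    - [0,0,0,0,0,0,0]
    - [0,0,0,0,0,0,0]

```text
t: 7.75
tcp_pos: [0.5192, -0.0621, 0.2627]
tool_rot: [-2.514, -1.882, 0.001]
wrist_force: [0.8, 0.7, -1.4]
width: 0.0155
```

Run:
```python
from h import *
from station import get_state
to([.5197,-.0614,.263],1)
T=get_state()["tcp_pos"]-[0,0,.1243]
S=np.array([[.5197,-.0614,.084],[.5865,-.0882,.084]])
for n,b in(("wrist",(260,180,180,180,4)),("side",(290,170,130,110,6)),("scene",(270,170,130,130,5))):
    f=grab(n,n+"6");crop(f,*b,n+"6c",np.vstack([S,T]),1.3);print(n,proj(f,np.vstack([S,T])).round(1))
```

```text
t 7.75 tcp [ 0.5192 -0.0621  0.2627] tool shift [ 0.0009  0.0003 -0.0003] F [ 0.8  0.7 -1.4] w 0.0155 tilt [-1.1e-03  1.0e-04 -1.0e+00] yaw 73.64
per row [ 0.00086  0.0003  -0.00026]Traceback (most recent call last):
  File "<stdin>", line 7, in <module>
  File "h.py", line 26, in crop
    q=((p-[x0,y0]+.5)*s).astype(int);cv2.drawMarker(im,tuple(int(v) for v in q),(0,0,255),cv2.MARKER_CROSS,10,1)
        ~^~~~~~~~
ValueError: operands could not be broadcast together with shapes (3,) (2,)
```

Run:
```python
from h import *
from station import get_state
T=get_state()["tcp_pos"]-[0,0,.1243]
S=np.array([[.5197,-.0614,.084],[.5865,-.0882,.084]])
for n,b in(("wrist",(240,180,180,150,4)),("side",(290,170,130,110,6)),("scene",(270,170,130,130,5))):
    f=grab(n,n+"6");p=proj(f,np.vstack([S,T]));crop(f,*b,n+"6c",p,1.3);print(n,p.round(1))
```

```text
wrist [[322.4 187.1]
 [315.5 256.4]
 [321.4 204.3]]
side [[333.3 239.4]
 [366.3 244.8]
 [333.7 220.3]]
scene [[311.2 242.5]
 [332.5 265. ]
 [309.9 228.4]]
```

View pics/wrist6c.png

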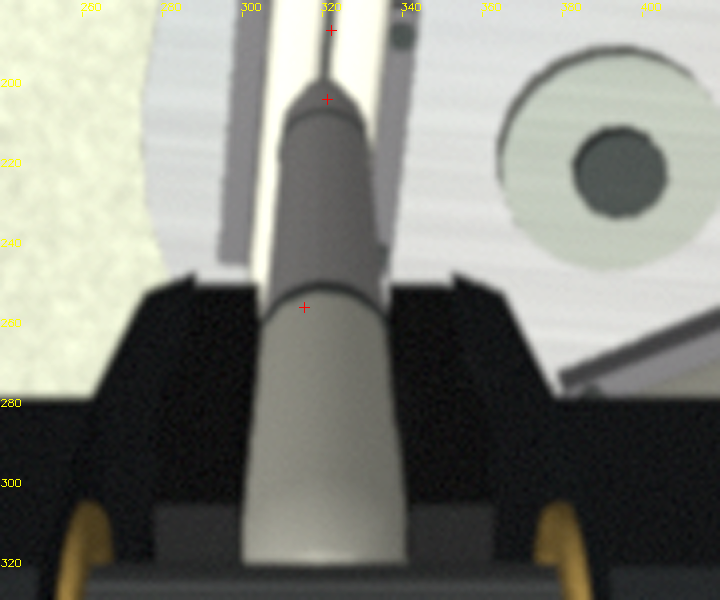

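View pics/side6c.png

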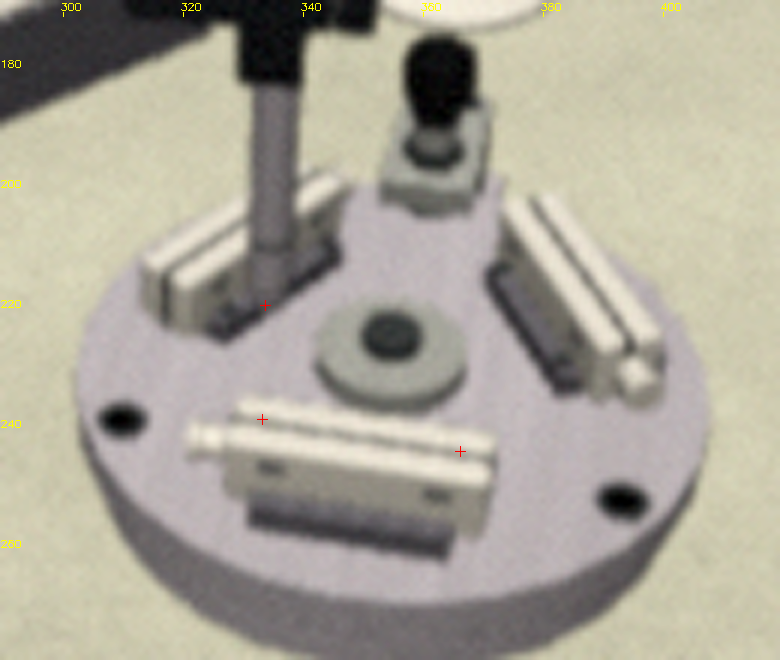

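View pics/scene6c.png

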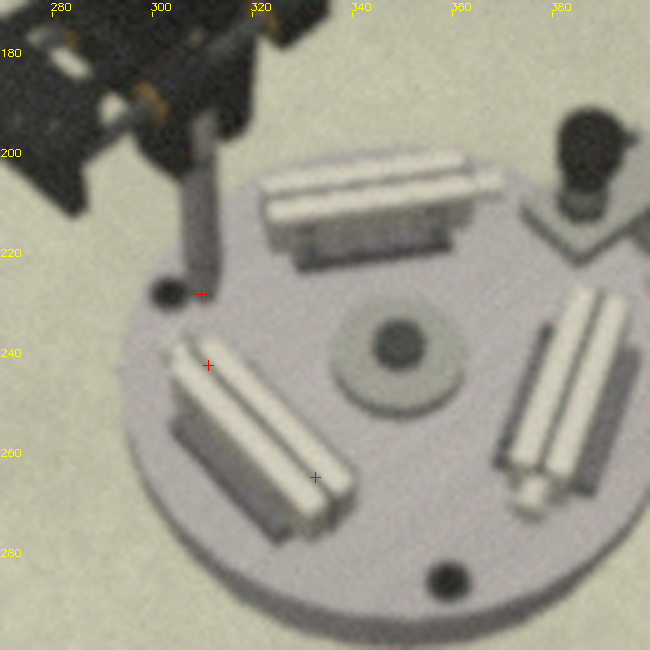

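move_arm:
  targets:
    - [0,-0.0018,0.01,0,0,0,0]
    - [0,0,0.01,0,0,0,0]
    - [0,0,0.01,0,0,0,0]
    - [0,0,0.008,0,0,0,0]
    - [0,0,0,0,0,0,0]
    - [0,0,0,0,0,0,0]

```text
t: 8.55
tcp_pos: [0.5179, -0.061, 0.2252]
tool_rot: [-2.514, -1.884, 0.0]
wrist_force: [0.2, -0.8, -0.9]
width: 0.0149
```

Run:
```python
from h import *
from station import get_state
to([.518,-.0614,.2138],1)
T=get_state()["tcp_pos"]-[0,0,.1243]
S=np.array([[.5197,-.0614,.084],[.5865,-.0882,.084]])
for n,b in(("wrist",(270,150,110,80,7)),("side",(300,190,100,80,8)),("scene",(280,200,80,80,8))):
    f=grab(n,n+"7");p=proj(f,np.vstack([S,T]));crop(f,*b,n+"7c",p,1.2);print(n,p.round(1))
```

```text
t 8.55 tcp [ 0.5179 -0.061   0.2252] tool shift [-0.0004  0.0002  0.0114] F [ 0.2 -0.8 -0.9] w 0.0149 tilt [-2.e-04  1.e-04 -1.e+00] yaw 73.69
per row [-0.0004   0.00021  0.01135]
wrist [[321.5 200.3]
 [313.7 276.7]
 [321.4 204.2]]
side [[333.3 239.4]
 [366.3 244.8]
 [332.6 233.6]]
scene [[311.2 242.5]
 [332.5 265. ]
 [310.3 237.7]]
```

View pics/wrist7c.png

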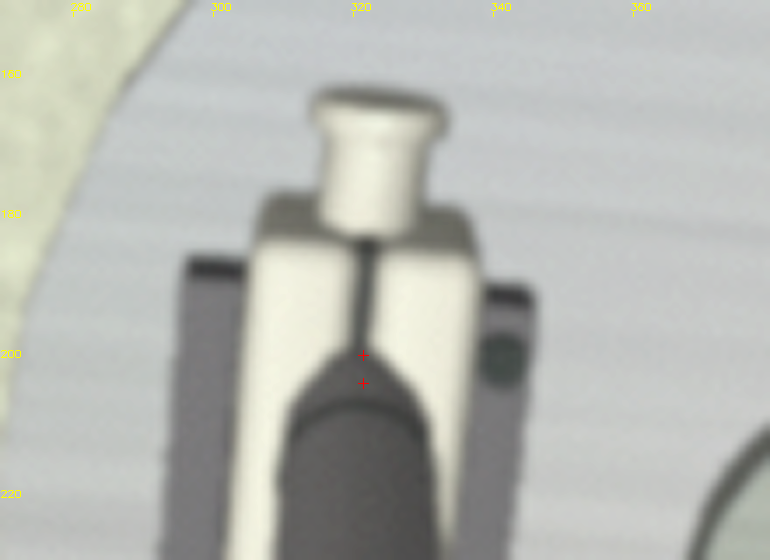

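View pics/side7c.png

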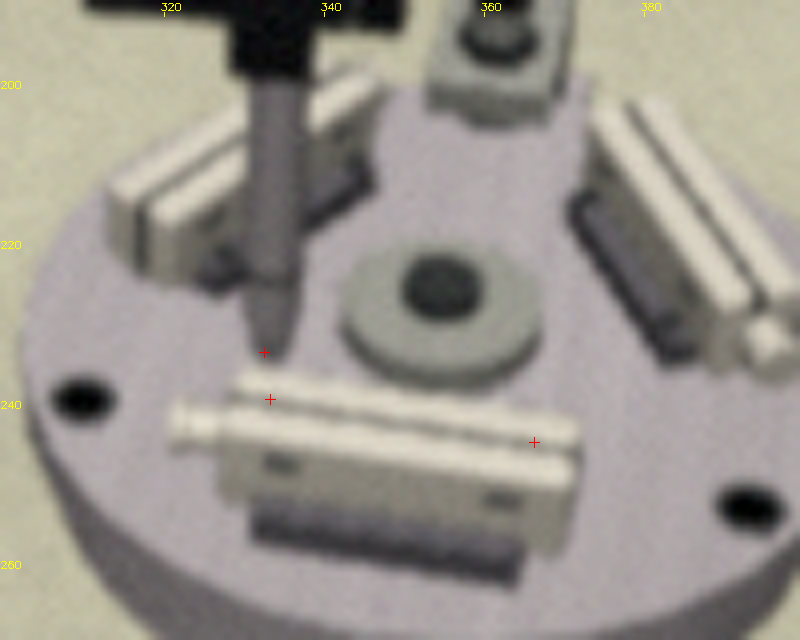

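View pics/scene7c.png

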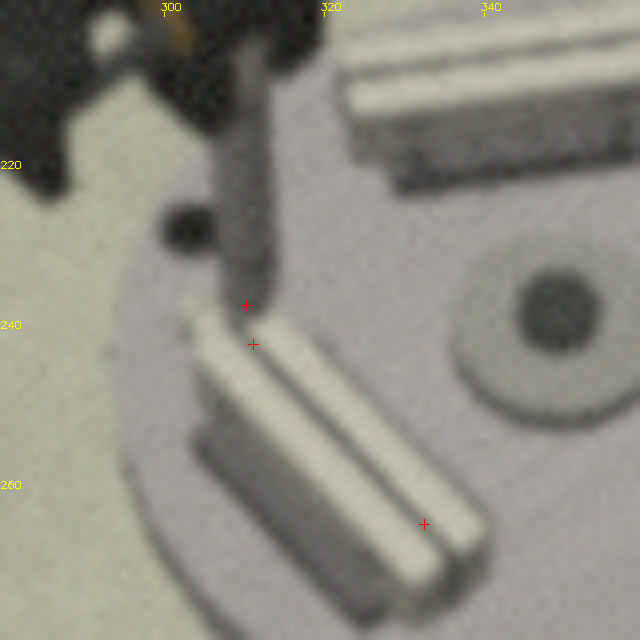

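move_arm:
  targets:
    - [-0.0007,-0.0001,0.005,0,0,0,0]
    - [0,0,0.0055,0,0,0,0]
    - [0,0,0,0,0,0,0]
    - [0,0,0,0,0,0,0]
    - [0,0,0,0,0,0,0]
    - [0,0,0,0,0,0,0]

```text
t: 9.3
tcp_pos: [0.5176, -0.0616, 0.2149]
tool_rot: [2.514, 1.884, 0.0]
wrist_force: [0.8, 0.5, -1.0]
width: 0.0151
```

Run:
```python
from h import *
from station import get_state
to([.5177,-.0614,.2143],1)
T=get_state()["tcp_pos"]-[0,0,.1243]
for n,b in(("wrist",(270,150,110,80,7)),("side",(300,190,100,80,8))):
    f=grab(n,n+"8");p=proj(f,T);crop(f,*b,n+"8c",None,1.2);print(n,p.round(1))
```

```text
t 9.3 tcp [ 0.5176 -0.0616  0.2149] tool shift [0.0003 0.     0.0006] F [ 0.8  0.5 -1. ] w 0.0151 tilt [ 3.e-04 -1.e-04 -1.e+00] yaw 73.68
per row [2.5e-04 2.0e-05 5.7e-04]
wrist [[321.4 204.2]]
side [[332.4 237.3]]
```

View pics/wrist8c.png

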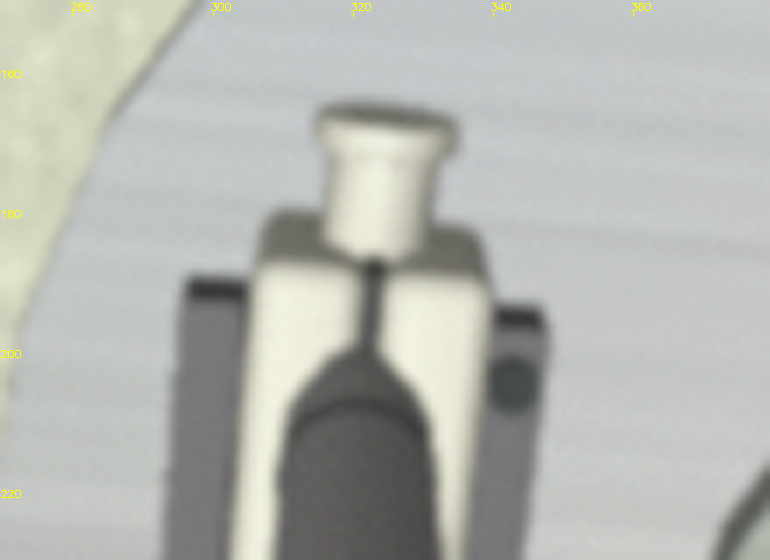

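View pics/side8c.png

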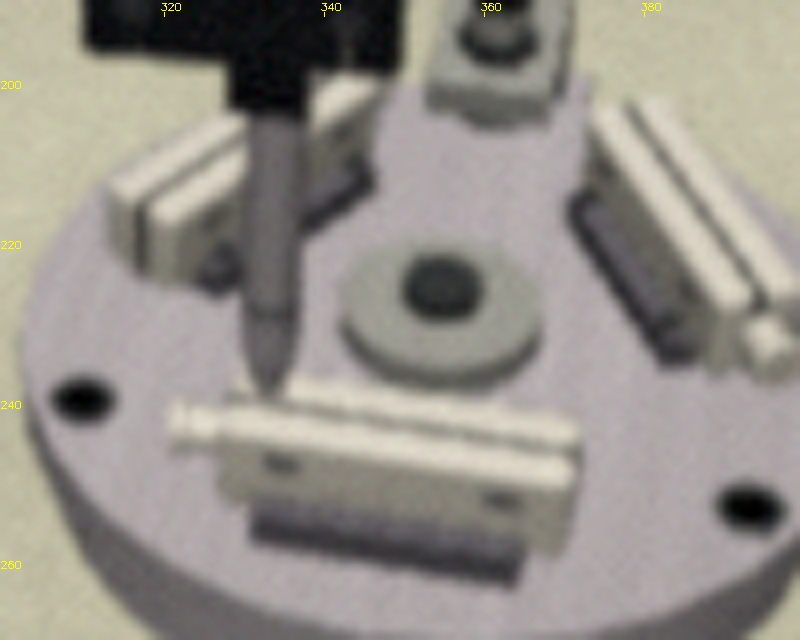

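move_arm:
  targets:
    - [0,0.0025,0.0003,0,0,0,0]
    - [-0.0002,0.0025,0,0,0,0,0]
    - [-0.0002,0.0025,0,0,0,0,0]
    - [-0.0002,0.0025,0,0,0,0,0]
    - [-0.0003,0.0025,0,0,0,0,0]
    - [-0.0002,0.0025,0,0,0,0,0]
    - [-0.0003,0.0025,0,0,0,0,0]
    - [-0.0002,0.0025,0,0,0,0,0]
    - [-0.0003,0.0025,0,0,0,0,0]
    - [-0.0002,0.0025,0,0,0,0,0]
    - [-0.0003,0.0025,0,0,0,0,0]
    - [-0.0002,0.0025,0,0,0,0,0]

```text
t: 10.6
tcp_pos: [0.5458, -0.0726, 0.2145]
tool_rot: [2.514, 1.884, 0.0]
wrist_force: [0.4, 0.0, -0.2]
width: 0.015
```

```bash
cat >> h.py <<'E'
def seam():
    from station import get_state
    s=get_state();d=s["tcp_pos"]-[.5197,-.0614,.2083];u=np.array([.9282,-.3721]);print("t",s["t"],"along",d[:2]@u,"lat",d[:2]@[.3721,.9282],"h",d[2],"tilt",R.from_rotvec(s["tool_rot"]).as_matrix()[:,2].round(4))
E
python3 - <<'E'
from h import *
seam()
f=grab("wrist","w9");crop(f,250,150,140,100,5,"w9c",None,1.2)
E
```

```text
t 10.6 along 0.028399977648313795 lat -0.0006747187750758138 h 0.006157597085391847 tilt [ 0.  0. -1.]
```

View pics/w9c.png

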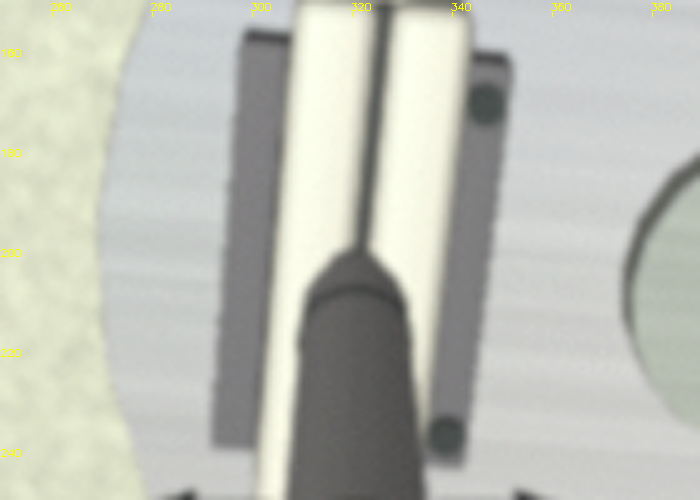

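The tip (about 321,203) stays over the seam line (321.5,198), so I continue.

move_arm:
  targets:
    - [-0.0002,0.0025,0,0,0,0,0]
    - [-0.0003,0.0025,0,0,0,0,0]
    - [-0.0002,0.0025,0,0,0,0,0]
    - [-0.0003,0.0025,0,0,0,0,0]
    - [-0.0002,0.0025,0,0,0,0,0]
    - [-0.0003,0.0025,0,0,0,0,0]
    - [-0.0002,0.0025,0,0,0,0,0]
    - [-0.0003,0.0025,0,0,0,0,0]
    - [-0.0002,0.0025,0,0,0,0,0]
    - [-0.0003,0.0025,0,0,0,0,0]
    - [-0.0002,0.0025,0,0,0,0,0]
    - [-0.0003,0.0025,0,0,0,0,0]

```text
t: 11.85
tcp_pos: [0.5737, -0.0839, 0.2145]
tool_rot: [-2.514, -1.884, -0.0]
wrist_force: [0.9, -0.6, 0.1]
width: 0.0151
```

Run:
```python
from h import *
seam()
```

```text
t 11.85 along 0.05853048933899363 lat -0.000779200313461726 h 0.006153818425335161 tilt [ 0.e+00  1.e-04 -1.e+00]
```

move_arm:
  targets:
    - [-0.0002,0.0025,0,0,0,0,0]
    - [-0.0003,0.0025,0,0,0,0,0]
    - [-0.0002,0.0025,0,0,0,0,0]
    - [-0.0003,0.0025,0,0,0,0,0]
    - [-0.0002,0.0025,0,0,0,0,0]
    - [0,0.001,0,0,0,0,0]
    - [0,0,0,0,0,0,0]
    - [0,0,0,0,0,0,0]
    - [0,0,0,0,0,0,0]

```text
t: 12.75
tcp_pos: [0.5861, -0.0887, 0.2145]
tool_rot: [-2.514, -1.884, 0.0]
wrist_force: [-1.0, -1.3, -0.6]
width: 0.0148
```

Run:
```python
from h import *
seam()
for n,b in(("wrist",(250,150,140,100,5)),("side",(300,190,100,80,8)),("scene",(280,200,80,80,7))):
    f=grab(n,n+"10");crop(f,*b,n+"10c",None,1.2)
```

```text
t 12.75 along 0.07180254735479057 lat -0.0006744408126812575 h 0.006172020320853455 tilt [-0.  0. -1.]
```

View pics/side10c.png

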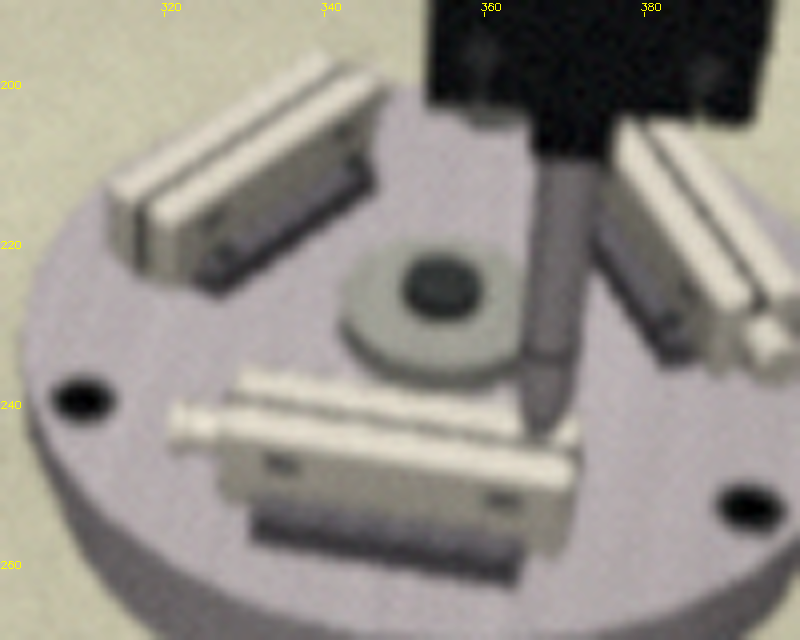

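View pics/scene10c.png

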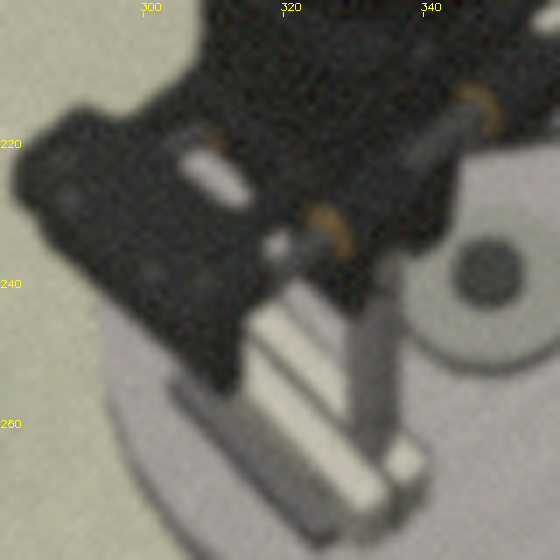

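View pics/wrist10c.png

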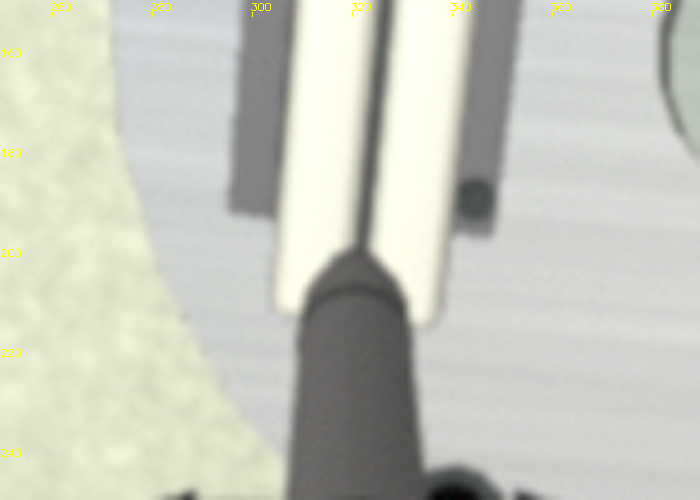

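move_arm:
  targets:
    - [0,0,-0.01,0,0,0,0]
    - [0,0,-0.02,0,0,0,0]
    - [0,0,-0.02,0,0,0,0]
    - [-0.0277,-0.0145,0,0,0,0,0]
    - [-0.0277,-0.0145,0,0,0,0,0]
    - [-0.0277,-0.0145,0,0,0,0,0]
    - [-0.0277,-0.0145,0,0,0,0,0]
    - [-0.0277,-0.0145,0,0,0,0,0]
    - [-0.0277,-0.0145,0,0,0,0,0]
    - [-0.0277,-0.0145,0,0,0,0,0]
    - [-0.0277,-0.0145,0,0,0,0,0]
    - [0,0,0,0,0,0,0]

```text
t: 14.1
tcp_pos: [0.4109, -0.2709, 0.2653]
tool_rot: [2.517, 1.879, -0.001]
wrist_force: [0.8, -0.2, -0.3]
width: 0.015
```

move_arm:
  targets:
    - [0,0,0,0,0,0,0]
    - [0,0,0,0,0,0,0]
    - [0,0,0,0,0,0,0]

```text
t: 14.4
tcp_pos: [0.4131, -0.2682, 0.2646]
tool_rot: [2.513, 1.885, 0.0]
wrist_force: [0.6, -0.5, -0.5]
width: 0.0151
```

Run:
```python
from h import *
to([.4123,-.2686,.1385])
for n,b in(("wrist",(220,120,200,200,3)),("side",(240,270,100,110,5))):
    f=grab(n,n+"11");crop(f,*b,n+"11c",None,1.2)
```

```text
t 14.4 tcp [ 0.4131 -0.2682  0.2646] tool shift [-0.0006 -0.0007  0.1261] F [ 0.6 -0.5 -0.5] w 0.0151 tilt [ 2.e-04 -1.e-04 -1.e+00] yaw 73.76
```

View pics/wrist11c.png

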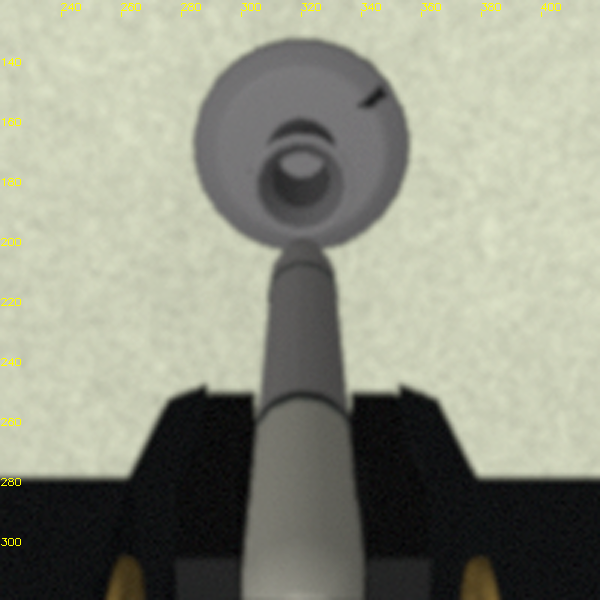

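View pics/side11c.png

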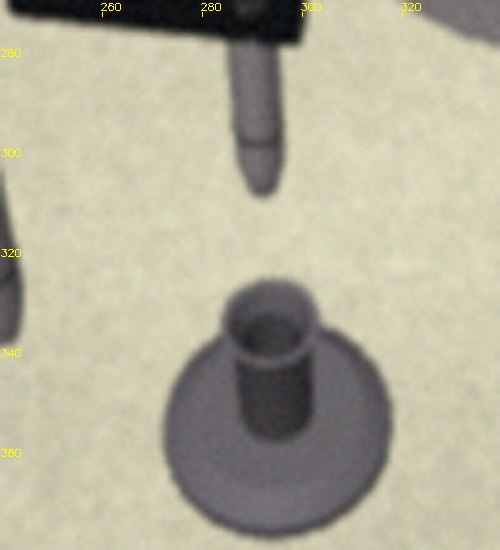

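move_arm:
  targets:
    - [-0.0006,-0.0007,0.01,0,0,0,0]
    - [0,0,0.02,0,0,0,0]
    - [0,0,0.02,0,0,0,0]
    - [0,0,0.015,0,0,0,0]
    - [0,0,0,0,0,0,0]
    - [0,0,0,0,0,0,0]
    - [0,0,0,0,0,0,0]

```text
t: 15.2
tcp_pos: [0.412, -0.2694, 0.2001]
tool_rot: [2.513, 1.883, 0.0]
wrist_force: [1.4, 0.1, -0.8]
width: 0.015
```

Run:
```python
from h import *
to([.4123,-.2686,.1385])
```

```text
t 15.2 tcp [ 0.412  -0.2694  0.2001] tool shift [ 0.0009 -0.      0.0616] F [ 1.4  0.1 -0.8] w 0.015 tilt [ 0.001 -0.001 -1.   ] yaw 73.69
```

move_arm:
  targets:
    - [0.0005,0,0.005,0,0,0,0]
    - [0,0,0.01,0,0,0,0]
    - [0,0,0.01,0,0,0,0]
    - [0,0,0.01,0,0,0,0]
    - [0,0,0.01,0,0,0,0]
    - [0,0,0.01,0,0,0,0]
    - [0,0,0.006,0,0,0,0]
    - [0,0,0,0,0,0,0]
    - [0,0,0,0,0,0,0]

```text
t: 16.1
tcp_pos: [0.4119, -0.2688, 0.1382]
tool_rot: [-2.514, -1.884, 0.0]
wrist_force: [0.2, 0.5, -1.4]
width: 0.0148
```

Run:
```python
from h import *
to([.4123,-.2686,.1385])
```

```text
t 16.1 tcp [ 0.4119 -0.2688  0.1382] tool shift [ 0.0003  0.0004 -0.0003] F [ 0.2  0.5 -1.4] w 0.0148 tilt [-1.e-04  1.e-04 -1.e+00] yaw 73.68
```

move_arm:
  targets:
    - [0,0,0,0,0,0,1]
    - [0,0,0,0,0,0,1]
    - [0,0,0,0,0,0,1]
    - [0,0,0,0,0,0,1]
    - [0,0,0,0,0,0,1]
    - [0,0,0,0,0,0,1]
    - [0,0,0,0,0,0,1]
    - [0,0,0,0,0,0,1]
    - [0,0,0,0,0,0,1]

```text
t: 17.0
tcp_pos: [0.4119, -0.2688, 0.1385]
tool_rot: [2.514, 1.884, 0.0]
wrist_force: [0.2, -0.5, 0.2]
width: 0.0848
```

Run:
```python
from h import *
to([.6231,.0997,.26])
f=grab("wrist","w12");crop(f,220,120,200,200,3,"w12c",None,1.2)
```

```text
t 17.0 tcp [ 0.4119 -0.2688  0.1385] tool shift [ 0.413   0.0992 -0.1215] F [ 0.2 -0.5  0.2] w 0.0848 tilt [ 0. -0. -1.] yaw 73.68
```

View pics/w12c.png

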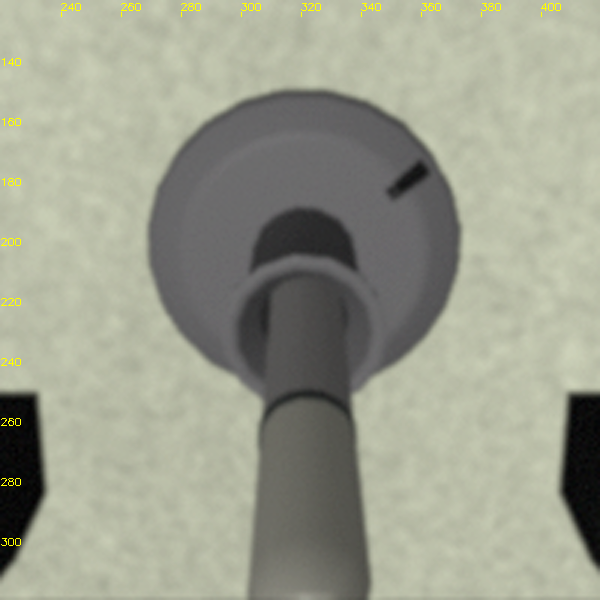

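move_arm:
  targets:
    - [0,0,-0.01,0,0,0,1]
    - [0,0,-0.02,0,0,0,1]
    - [0,0,-0.03,0,0,0,1]
    - [0,0,-0.03,0,0,0,1]
    - [0,0,-0.03,0,0,0,1]
    - [0,0,0,0,0,0,1]
    - [0,0,0,0,0,0,1]

```text
t: 17.75
tcp_pos: [0.4118, -0.2686, 0.2589]
tool_rot: [2.513, 1.883, 0.0]
wrist_force: [-0.2, 0.1, -0.0]
width: 0.0884
```

Run:
```python
from h import *
to([.6231,.0997,.26],12)
f=grab("side","sd13");crop(f,240,270,100,110,5,"sd13c",None,1.2)
```

```text
t 17.75 tcp [ 0.4118 -0.2686  0.2589] tool shift [ 0.4129  0.0993 -0.0012] F [-0.2  0.1 -0. ] w 0.0884 tilt [ 7.e-04 -8.e-04 -1.e+00] yaw 73.68
per row [ 0.03441  0.00828 -0.0001 ]
```

View pics/sd13c.png

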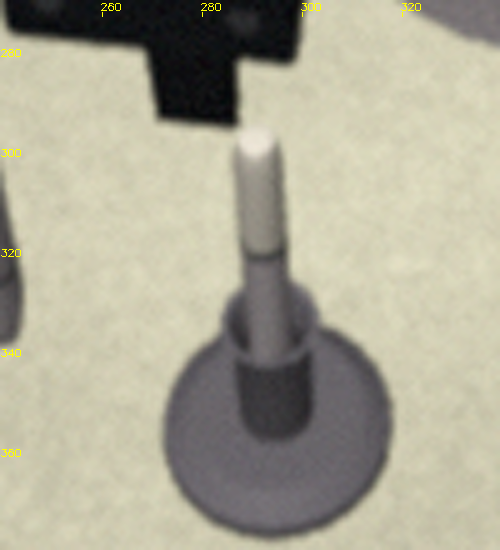

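The pen stands in its dock as found: top at about (290,297), mouth at (292,335). Next is the knob.

move_arm:
  targets:
    - [0.0344,0.0083,0,0,0,0,1]
    - [0.0344,0.0083,0,0,0,0,1]
    - [0.0344,0.0083,0,0,0,0,1]
    - [0.0344,0.0083,0,0,0,0,1]
    - [0.0344,0.0083,0,0,0,0,1]
    - [0.0344,0.0083,0,0,0,0,1]
    - [0.0344,0.0083,0,0,0,0,1]
    - [0.0344,0.0083,0,0,0,0,1]
    - [0.0344,0.0083,0,0,0,0,1]
    - [0.0344,0.0083,0,0,0,0,1]
    - [0.0344,0.0083,0,0,0,0,1]
    - [0.0344,0.0083,0,0,0,0,1]

```text
t: 19.0
tcp_pos: [0.6237, 0.1008, 0.2569]
tool_rot: [-2.513, -1.883, 0.004]
wrist_force: [1.1, 0.4, 1.1]
width: 0.0882
```

move_arm:
  targets:
    - [0,0,0,0,0,0,1]
    - [0,0,0,0,0,0,1]
    - [0,0,0,0,0,0,1]

```text
t: 19.3
tcp_pos: [0.623, 0.0986, 0.2578]
tool_rot: [-2.514, -1.882, 0.002]
wrist_force: [0.1, -0.2, 0.2]
width: 0.0884
```

Run:
```python
from h import *
to([.6231,.0997,.1215])
f=grab("wrist","w14");p=proj(f,[[.6231,.0997,.1295],[.6231,.0997,.076]]);print(p)
crop(f,200,120,240,180,3,"w14c",p,1.6)
```

```text
t 19.3 tcp [0.623  0.0986 0.2578] tool shift [ 0.0012 -0.      0.1363] F [ 0.1 -0.2  0.2] w 0.0884 tilt [-1.6e-03 -2.0e-04 -1.0e+00] yaw 73.64
[[322.89010292 202.661404  ]
 [322.59924787 186.01948999]]
```

View pics/w14c.png

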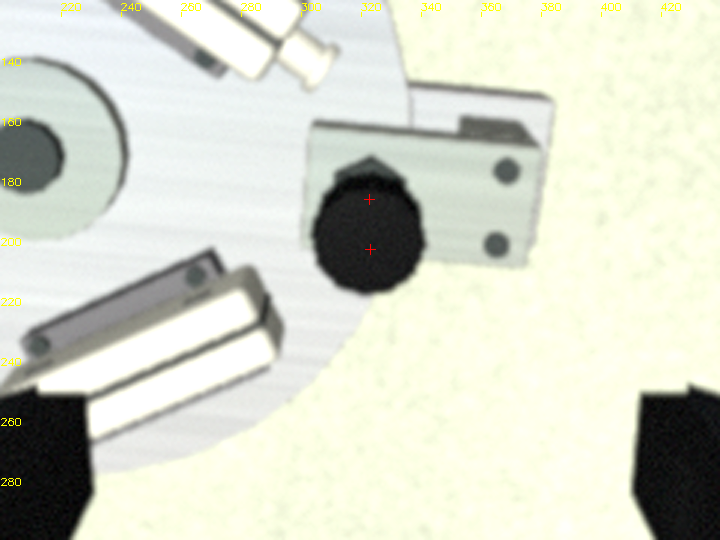

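move_arm:
  targets:
    - [0.0017,-0.002,0.01,0,0,0,1]
    - [0,0,0.02,0,0,0,1]
    - [0,0,0.025,0,0,0,1]
    - [0,0,0.02,0,0,0,1]
    - [0,0,0.005,0,0,0,1]
    - [0,0,0,0,0,0,1]
    - [0,0,0,0,0,0,1]
    - [0,0,0,0,0,0,1]

```text
t: 20.15
tcp_pos: [0.6224, 0.1015, 0.1796]
tool_rot: [2.513, 1.883, 0.002]
wrist_force: [-0.5, -0.3, 0.9]
width: 0.0883
```

Run:
```python
from h import *
to([.6231,.0997,.1215])
f=grab("wrist","w15");p=proj(f,[[.6231,.0997,.1295],[.6231,.0997,.076]]);print(p)
crop(f,200,120,240,180,3,"w15c",p,1.6)
g=grab("side","sd15");crop(g,300,130,120,110,5,"sd15c",None,1.8)
```

```text
t 20.15 tcp [0.6224 0.1015 0.1796] tool shift [-0.0016  0.0011  0.0581] F [-0.5 -0.3  0.9] w 0.0883 tilt [ 2.e-03 -1.e-04 -1.e+00] yaw 73.68
[[318.85528909 245.00864899]
 [319.23765047 214.13105698]]
```

View pics/w15c.png

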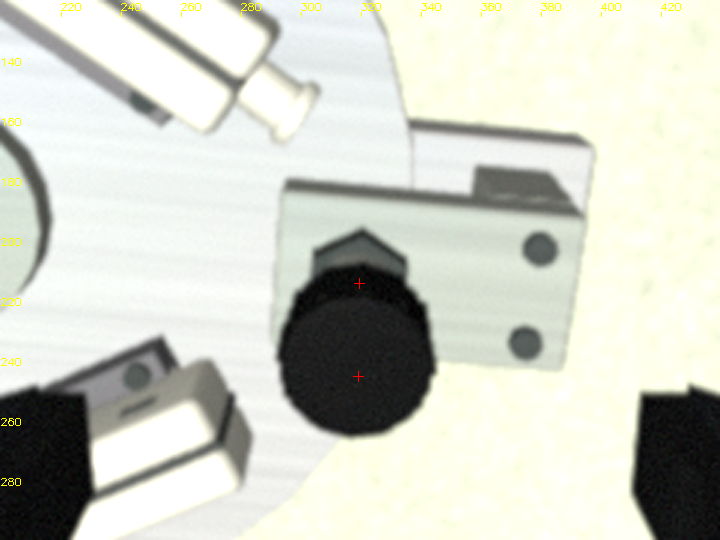

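View pics/sd15c.png

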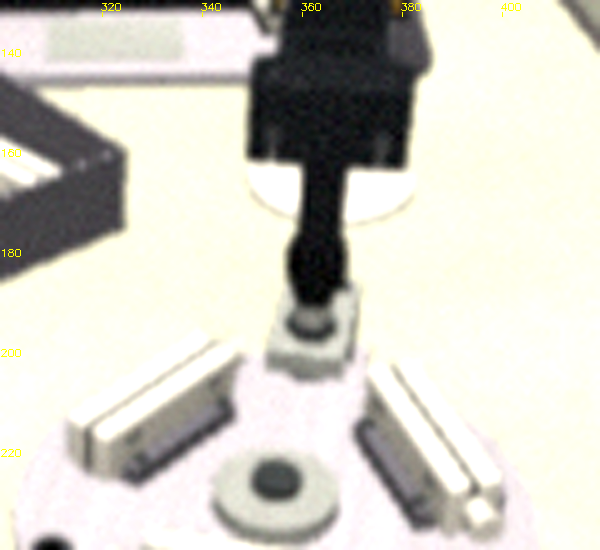

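move_arm:
  targets:
    - [-0.0008,-0.0008,0.01,0,0,0,1]
    - [0,0,0.015,0,0,0,1]
    - [0,0,0.015,0,0,0,1]
    - [0,0,0.01,0,0,0,1]
    - [0,0,0.008,0,0,0,1]
    - [0,0,0,0,0,0,1]
    - [0,0,0,0,0,0,1]
    - [0,0,0,0,0,0,1]

```text
t: 21.05
tcp_pos: [0.6213, 0.1011, 0.1211]
tool_rot: [2.514, 1.883, 0.002]
wrist_force: [0.2, -0.7, -0.4]
width: 0.088
```

Run:
```python
from h import *
to([.6231,.0997,.1215])
f=grab("wrist","w16");p=proj(f,[[.6231,.0997,.1295],[.6231,.0997,.076]]);print(p)
crop(f,200,200,240,180,3,"w16c",p,1.6)
g=grab("side","sd16");crop(g,300,130,120,110,5,"sd16c",None,1.8)
```

```text
t 21.05 tcp [0.6213 0.1011 0.1211] tool shift [-0.0008  0.0021 -0.0004] F [ 0.2 -0.7 -0.4] w 0.088 tilt [ 0.0013 -0.     -1.    ] yaw 73.68
[[319.9068444  307.1164259 ]
 [320.13598421 250.22805647]]
```

View pics/w16c.png

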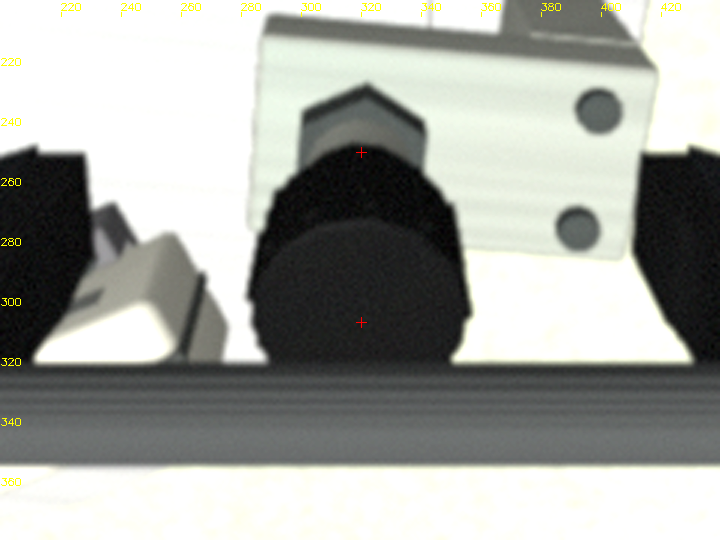

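View pics/sd16c.png

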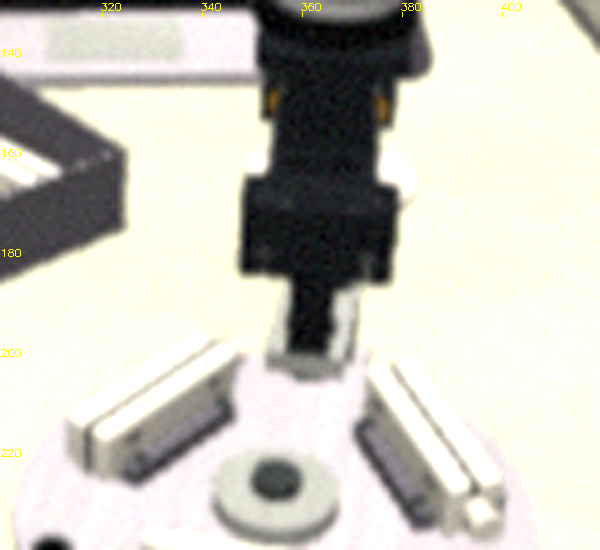

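move_arm:
  targets:
    - [0,0,0,0,0,0,0]
    - [0,0,0,0,0,0,0]
    - [0,0,0,0,0,0,0]
    - [0,0,0,0,0,0,0]
    - [0,0,0,0,0,0,0]
    - [0,0,0,0,0,0,0]
    - [0,0,0,0,0,0,0]
    - [0,0,0,0,0,0,0]
    - [0,0,0,0,0,0,0]
    - [0,0,0,0,0,0,0]

```text
t: 22.15
tcp_pos: [0.6209, 0.1008, 0.1204]
tool_rot: [2.514, 1.883, -0.001]
wrist_force: [-0.3, -1.9, 0.4]
width: 0.0289
```

Run:
```python
from h import *
to([.6213,.1011,.1375])
```

```text
t 22.15 tcp [0.6209 0.1008 0.1204] tool shift [ 0.0004  0.0003 -0.0171] F [-0.3 -1.9  0.4] w 0.0289 tilt [-3.e-04 -4.e-04 -1.e+00] yaw 73.67
```

move_arm:
  targets:
    - [0,0,-0.002,0,0,0,0]
    - [0,0,-0.003,0,0,0,0]
    - [0,0,-0.003,0,0,0,0]
    - [0,0,-0.003,0,0,0,0]
    - [0,0,-0.003,0,0,0,0]
    - [0,0,0,0,0,0,0]
    - [0,0,0,0,0,0,0]
    - [0,0,0,0,0,0,0]

```text
t: 22.95
tcp_pos: [0.6209, 0.1009, 0.1342]
tool_rot: [-2.514, -1.884, 0.001]
wrist_force: [1.1, -4.9, -10.7]
width: 0.0288
```

Run:
```python
from h import *
to([.6209,.1008,.1357])
```

```text
t 22.95 tcp [0.6209 0.1009 0.1342] tool shift [-0.0001  0.0001 -0.0015] F [  1.1  -4.9 -10.7] w 0.0288 tilt [-6.e-04 -3.e-04 -1.e+00] yaw 73.68
```

move_arm:
  targets:
    - [0,0,-0.001,0,0,0,0]
    - [0,0,-0.0004,0,0,0,0]
    - [0,0,0,0,0,0,0]
    - [0,0,0,0,0,0,0]
    - [0,0,0,0,0,0,0]
    - [0,0,0,0,0,0,0]

```text
t: 23.55
tcp_pos: [0.6209, 0.1009, 0.1355]
tool_rot: [-2.514, -1.884, 0.001]
wrist_force: [0.8, -4.8, -11.3]
width: 0.0289
```

Run:
```python
from h import *
to([.6209,.1008,.1357])
for n,b in(("wrist",(200,180,240,180,3)),("side",(240,150,180,230,2.6)),("scene",(180,170,240,170,3))):
    f=grab(n,n+"17");crop(f,*b,n+"17c",None,1.5)
to([.6209,.1008,.1357])
```

```text
t 23.55 tcp [0.6209 0.1009 0.1355] tool shift [-0.0001  0.0001 -0.0002] F [  0.8  -4.8 -11.3] w 0.0289 tilt [-6.e-04 -3.e-04 -1.e+00] yaw 73.68
t 23.7 tcp [0.6209 0.1009 0.1355] tool shift [-0.0001  0.0001 -0.0002] F [  1.9  -3.8 -10.2] w 0.0289 tilt [-6.e-04 -3.e-04 -1.e+00] yaw 73.68
```

View pics/wrist17c.png

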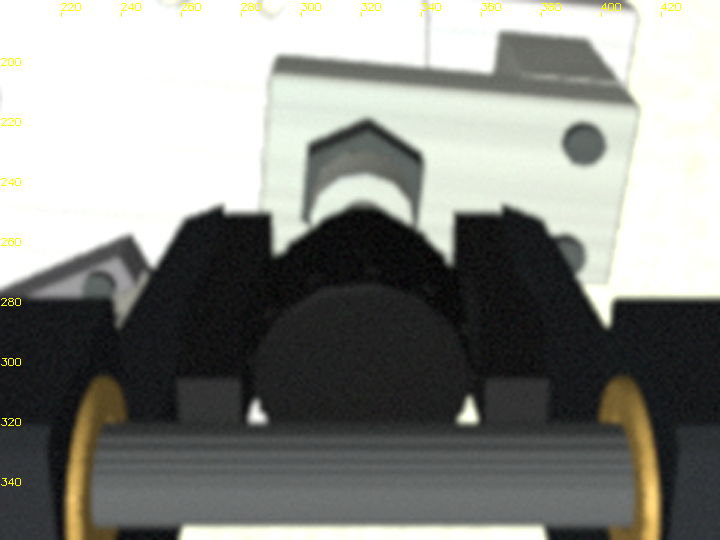

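View pics/side17c.png

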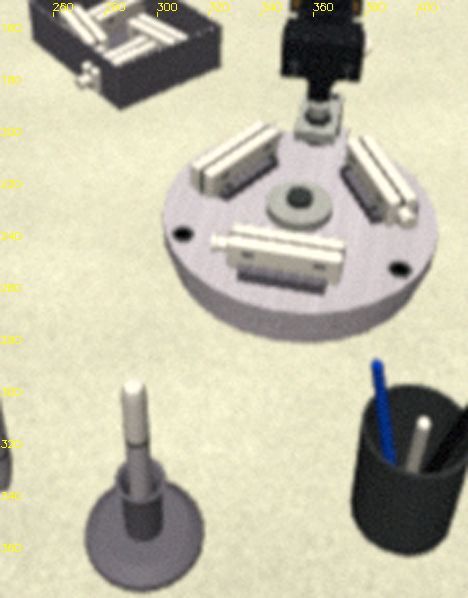

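View pics/scene17c.png

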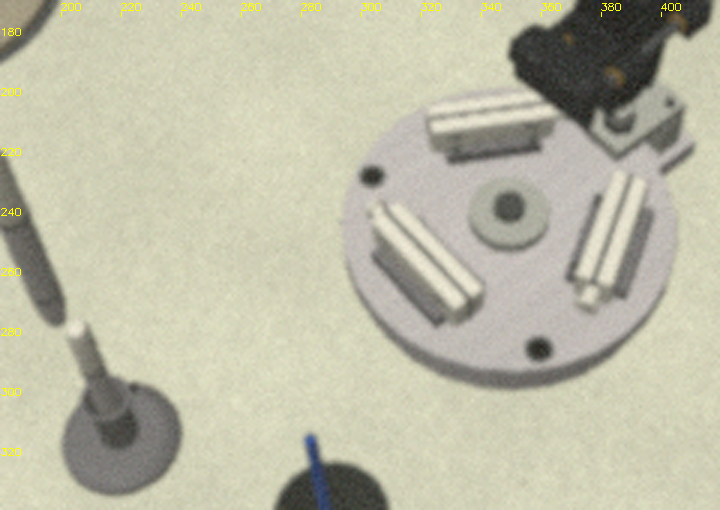

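move_arm:
  targets:
    - [0,0,0,0,0,0,0]
    - [0,0,0,0,0,0,0]
    - [0,0,0,0,0,0,0]
    - [0,0,0,0,0,0,0]

```text
t: 24.1
tcp_pos: [0.6209, 0.1009, 0.1355]
tool_rot: [-2.514, -1.883, 0.001]
wrist_force: [1.8, -4.6, -9.9]
width: 0.0283
```

Run:
```python
from h import *
from station import job
to([.6209,.1008,.1357])
print(job.hand_in())
```

```text
t 24.1 tcp [0.6209 0.1009 0.1355] tool shift [-0.0001  0.0001 -0.0002] F [ 1.8 -4.6 -9.9] w 0.0283 tilt [-7.e-04 -3.e-04 -1.e+00] yaw 73.68
the job is handed in; nothing more can be done
None
```

I passed the pen along the seam from the spout end to the other end at about 2.5 cm/s. Its tip was about 6 mm above the seam and within about 1 mm of its line. I then stood the pen back in its dock, pulled the plunger's knob up and handed the job in at 24.1 s, still holding it.

**Last checks:**
- **Plunger:** the tool rose 15.1 mm with the knob. The wrist force was about −10 N, which matches the spring at full lift. The fingers were 28 mm apart on the knob, with no sign of slip.
- **Pen:** it stands upright and released in its dock, looking as it did at the start.
- **Dial and bystanders:** the dial's index holes are at the same pixels as before. The cup and bin look unmoved. The scanner was not in the last pictures, but the arm never went near it.

**What disagreed:** the cameras differed by up to about 3–4 mm on where the fixture lies along the seam, and by about 3 mm on the dock's position. I took a middle value for the seam, which kept the pass inside its limits by every camera. For the dock I followed the wrist camera. A steady side force of about 5 N stayed on the knob while I held it, probably because the grasp was slightly off-centre.

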